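# Lock the hob's battery cover and try the igniter

## Robot

A 6-joint arm with a two-finger parallel gripper is mounted at the origin on a cart in front of the work surface, level with it; the furniture and walls round the work are solid. World frame = base frame: x ahead of the robot, y to its left, z up, the work surface at z = 0. Lengths are in m, angles in rad, forces in N, time in s.
With the tool pointing down it reaches from about 0.35 to 0.95 m from the base axis. Payload 17.4 kg.
Tool frame: the origin (TCP) lies at the very end of the fingers, on their centre line; the grasp point (between the pads) lies 19 mm behind it (arm.tcp_to_grasp is the distance from the TCP to the grasp point, in m); z points along the fingers, y is the direction in which the jaws open and shut (so a half turn about z gives the same grasp; the last joint's range is limited). The gripper opens to 93 mm and grips with 3 to 60 N. Pads are 15 mm wide; open, the fingers measure 128 mm over their backs; the gripper's body (75 mm by 188 mm) begins 65 mm behind the grasp point.
Start: joints at [1.155, 0.116, 1.442, -0, 1.584, -0.038], TCP at [0.249, 0.627, 0.219] pointing down, gripper open.
Joint ranges: [-2.83, 2.83], [-0.83, 2.19], [0.07, 2.5], [-1.14, 4.28], [0.01, 3], [-2.97, 2.97]. Speed limits (rad/s): [1.89, 1.89, 2.22, 3.14, 3.14, 3.14].

## Interface

Orientations are given as a 3x3 rotation matrix whose columns are the frame's x, y, z axes.
In Python, from plant import arm gives the robot as it stands.
- The arm moves only by the tool drive_tool, never from a script. Its argument "motion" is a list of rows, each a list of 5 numbers: the shift along the world's x, y, z in cm, then the turn about the world's z in rad, then the opening, from 0 (shut) to 1 (fully open). A call has 1 to 8 rows; each row is the pose to reach, as a shift and turn from the pose commanded when the call began; what a row does not reach only later rows make up. A row lasts 1/12 s, in which the tool goes at most 41.7 mm and 7.16 degrees, less where a joint would pass 70% of its speed; a pose out of reach is approached as far as the arm can. A call with a gripper value outside its range is refused whole. The fingers move at their own pace and stop on an object; "squeeze" is the grip in N (left out, the last holds). Time passes only in rows, so rows that repeat a pose let the fingers close. It gives the time, the measured TCP pose, the force and the opening at its end, in the units of the state.
- arm.read_state(): the state, without advancing time (a new reading comes with each control period).
- arm.get_image(name): name is "scene" or "top"; returns the picture (420x560x3 uint8, red, green, blue); there is no depth.
- arm.get_calibration(name): a dict with "intrinsics" (3x3 intrinsics, pixels), "k1" (the pictures are not rectified: a ray, as slopes to the right and down, at radius r is drawn at 1 + k1 r^2 times it, then the intrinsics apply), "R" (3x3) and "t" (3): a world point X has camera coordinates R X + t. Camera axes: x right, y down, z forward; pixel columns grow to the right and rows downward; lengths in m; the calibration is good to about 2 mm. A picture is of the moment at which its call begins. get_calibration takes no time and is no camera call.
- arm.close_job(): hands the job in, once; it reports no verdict.
Trained networks look in the newest picture that a camera, given by its name, has taken for a name from the list of things; names that differ only in an ending like _2 or _b are one class to them, and where a whole thing is asked for, a point or a joint stands for the part that bears it (a point fixed in the world has none). Each returns a list of dicts, best first, with "p" (0 to 1); they miss things now and then, are a little off and sometimes report something else, mostly with a low value. They report only what shows in the picture. A call takes as long as a camera call.
- arm.spot_in(thing, camera): "location" ([column, row] as shares, 0 to 1, of the picture: columns of its width, rows of its height, amid what is visible of it).
- arm.masks_of(thing, camera): "region" (420x560 bool, what is visible of it) and "location" ([column, row] as shares, 0 to 1, of the picture: columns of its width, rows of its height, amid what is visible of it).
- arm.landmark_of(thing, camera): "location" ([column, row] as shares, 0 to 1, of the picture: columns of its width, rows of its height: a listed point, or the origin of a listed thing).
The state is a dict: "time": time; "joints": joint angles; "joint_velocities": joint speeds; "effort": joint torques, N m; "tcp_pos": TCP position; "orientation": TCP orientation; "contact_force": force on the tool from outside, world axes, zero at the start; "ft_torque": the same for the moment, N m; "grip_width": opening from 0.0 (shut) to 1.0 (fully open).
Only numpy, scipy, OpenCV 4.12 (cv2) and the standard library are available. Lean on these libraries where they do the work, as an engineer would, in place of code of your own. Each camera call takes 0.05 s, during which the arm holds its last target.

## Task

The igniter battery of the portable gas hob has just been changed. Take the slot key from the wooden block and with it, not with the fingers, turn both cover screws on the sloping fascia clockwise until they are fully home; stand the key back in its pocket in the block, then twist the igniter knob anticlockwise to its stop and let it spring back. Leave the bowl and the flat tin where they are.

Things in the scene. Friction and masses are not known exactly. Their poses are not given: they have to be found in the camera images.
- hob: Portable gas hob, fixed, white steel, 270 deep (x) x 330 wide (y) x 76 mm high; burner and pan support (to 113 mm) on its rear. Origin: centre of its underside; x to its rear, y to its left, z up. Its front, the fascia, slopes up backwards at 25 degrees to the level from 30 to 76 mm height and carries, left to right, a grey battery cover (fixed, 4 mm proud) with two slotted screws, then a knob.
- screw_left_slot (a point): Left screw: steel quarter-turn head 42 mm across, captive, one slot right across it, 8 mm wide, 9 mm deep, mouth bevelled to 11 mm; level with the rim of a black ring round it (48 mm inside, 57 outside), 13 mm above the fascia. Point: middle of the slot's mouth; z straight out of the fascia (25 degrees off vertical, towards the hob's front), x along the slot, turning with the screw.
- screw_right_slot (a point): Right screw, the same, 110 mm to the right of the left one; point and axes as there.
- screw_left (a joint): Turn of the left screw, rad, growing clockwise as one looks onto the fascia: 0 open (slot up the slope), 1.57 fully home against its stop (slot level, across the fascia). Starts at 0.2 to 0.6. Stays where it is left; takes about 0.12 N m.
- screw_right (a joint): Turn of the right screw, the same.
- igniter_grip (a point): Igniter knob, black: skirt 50 mm across, on it a straight grip bar 46 mm long (x), 14 mm thick (y), from 10 to 42 mm above the fascia; 105 mm to the right of the right screw. Point: on the turning axis, 32 mm above the fascia, inside the bar; x along the bar (up the slope at rest), z straight out of the fascia.
- igniter (a joint): Turn of the igniter knob, rad, growing anticlockwise as one looks onto the fascia: 0 rest, 1.05 stop. A spring (0.04 N m at rest, 0.16 at the stop) turns it back when let go.
- key_grip (a point): Slot key, loose, 0.12 kg, 118 mm long: black handle 44 wide (x) x 18 thick (y) x 57 mm, collar 46 mm across, 12 mm shank, flat steel blade 30 wide (x), 5 mm thick, 3.4 at the tip. Point: handle's middle; z from blade to handle; the tip is on the axis 90 mm below, collar 28 to 35 mm below. Blade play in a screw slot: 0.15 rad each way. Starts upright in the block's pocket, collar on the block.
- block_pocket (a point): Middle of the key pocket's mouth in the top of a fixed wooden block 130 long (x) x 80 wide (y) x 66 mm high; z up. Pocket 36 mm along x, 16 along y, 58 deep; the key stands in it, blade along this x (either way round), handle's middle 35 mm above this point. A knife handle is fixed in the block 82 mm from here along +x, reaching 127 mm above the worktop.
- bowl: White bowl, 130 mm across, 63 mm high, loose on the worktop; origin under its centre. A bystander.
- tin_flat: Flat food tin, 86 mm across, 40 mm high, loose on the worktop in front of the hob; origin under its centre. A bystander.

How it is judged:
By the outcome, as a careful person would: the job done as asked, in the order asked, and still so for the second after the job is handed in, with the robot touching nothing.
It also fails if it takes over 72 s, if anything falls off the work surface, if the arm or the gripper's body presses on something with over 40 N, if the wrist force passes 120 N, or if a joint passes its speed limit or range.

## Working session

There is one attempt and no reset: what is moved stays moved. The work goes in short steps, Python scripts to look and compute and a tool call to move; the robot and the scene stay as the last step left them, time stands still between calls to the robot, and variables do not carry over. Pictures are saved under pics/ and viewed, and the job is handed in when it is done.

Besides the shell and the picture viewer there is one more tool, called after "Call:" by a JSON object that holds its "name" and its "arguments", one argument or row to a line. drive_tool: Moves the arm, as the interface text tells. Its arguments: {"type":"object","properties":{"motion":{"type":"array"},"squeeze":{"type":"number"}},"required":["motion"]}

```bash
mkdir -p pics; ls; cat > h.py <<'E'
import numpy as np, cv2
from plant import arm
def cal(c):
    k=arm.get_calibration(c); return np.array(k["intrinsics"]),k["k1"],np.array(k["R"]),np.array(k["t"])
def ray(c,px):
    K,k1,R,t=cal(c); u=cv2.undistortPoints(np.array([[px]],float),K,np.array([k1,0,0,0.]))[0,0]
    return -R.T@t, R.T@np.array([u[0],u[1],1.])
def atz(c,px,z):
    o,d=ray(c,px); return o+d*(z-o[2])/d[2]
def proj(c,X):
    K,k1,R,t=cal(c); return cv2.projectPoints(np.array(X,float).reshape(-1,1,3),cv2.Rodrigues(R)[0],t,K,np.array([k1,0,0,0.]))[0][:,0]
def tri(pa,pb,ca="scene",cb="top"):
    (o1,d1),(o2,d2)=ray(ca,pa),ray(cb,pb); d1/=np.linalg.norm(d1); d2/=np.linalg.norm(d2)
    s=np.linalg.lstsq(np.c_[d1,-d2],o2-o1,rcond=None)[0]; a=o1+s[0]*d1;b=o2+s[1]*d2
    return (a+b)/2, np.linalg.norm(a-b)
def snap(c,fn,im=None,crop=None,scale=1):
    im=arm.get_image(c) if im is None else im
    o=im
    if crop: x0,y0,x1,y1=crop; o=im[y0:y1,x0:x1]
    o=cv2.resize(np.ascontiguousarray(o),None,fx=scale,fy=scale,interpolation=cv2.INTER_CUBIC)
    cv2.imwrite("pics/"+fn,o[:,:,::-1]); return im
W=np.array([560,420])
E
python3 - <<'E'
from h import *
np.set_printoptions(precision=4,suppress=True)
s=arm.read_state(); print(s)
I={c:snap(c,c+"0.png") for c in("scene","top")}
for c in I: print(c,cal(c)[0],cal(c)[1], -cal(c)[2].T@cal(c)[3])
for n in ["hob","screw_left_slot","screw_right_slot","igniter_grip","key_grip","block_pocket","bowl","tin_flat"]:
    L={}
    for c in I:
        r=arm.landmark_of(n,c); L[c]=[(np.round(np.array(q["location"])*W,1).tolist(),round(q["p"],2)) for q in r[:3]]
    print(n,L, end=' ')
    try: print(tri(L["scene"][0][0],L["top"][0][0]))
    except Exception as e: print(e)
E
```

```text
pics
{'time': 0.0, 'joints': array([ 1.1552,  0.1165,  1.4423, -0.    ,  1.584 , -0.0378]), 'joint_velocities': array([ 0.0013,  0.0001,  0.0009, -0.0011, -0.0013,  0.001 ]), 'effort': array([  0.004 , -72.1272, -62.2612,   0.0781,   0.0241,  -0.    ]), 'tcp_pos': array([0.2489, 0.6272, 0.2179]), 'orientation': array([[-0.9295,  0.3689, -0.0004],
       [ 0.3689,  0.9295, -0.0011],
       [ 0.    , -0.0012, -1.    ]]), 'contact_force': array([-0.1534,  0.1893,  0.4289]), 'ft_torque': array([ 0.0108,  0.0301, -0.0091]), 'grip_width': 1.0000956479269645}
scene [[513.9908   0.     277.5794]
 [  0.     513.9908 210.1954]
 [  0.       0.       1.    ]] -0.02872073297201736 [ 0.0578 -0.5942  1.0383]
top [[527.1442   0.     285.6472]
 [  0.     527.1442 203.5251]
 [  0.       0.       1.    ]] -0.07593541102515555 [ 0.3165 -0.0048  1.6387]
hob {'scene': [([318.7, 203.1], 0.8)], 'top': [([297.4, 169.8], 0.55)]} (array([ 0.689 , -0.0185,  0.0074]), np.float64(0.0020577621683766562))
screw_left_slot {'scene': [([263.0, 188.5], 0.73)], 'top': [([267.3, 198.0], 0.55)]} (array([0.5854, 0.0752, 0.
[... 319 characters left out ...]
np.float64(0.0031035251234123695))
key_grip {'scene': [([322.0, 324.5], 0.77)], 'top': [([395.9, 250.0], 0.74)]} (array([ 0.4254, -0.3031,  0.1001]), np.float64(0.008987459860094235))
block_pocket {'scene': [([319.4, 330.9], 0.71)], 'top': [([391.9, 254.4], 0.55)]} (array([ 0.4184, -0.2989,  0.0719]), np.float64(0.0003067760975256222))
bowl {'scene': [([168.0, 183.4], 0.82), ([322.3, 204.4], 0.35)], 'top': [([196.1, 254.4], 0.68), ([285.4, 252.7], 0.38)]} (array([0.4242, 0.2932, 0.0122]), np.float64(0.006538729353154289))
tin_flat {'scene': [([229.0, 248.8], 0.69), ([264.8, 188.0], 0.44)], 'top': [([282.4, 254.7], 0.67)]} (array([ 0.4248,  0.0263, -0.0013]), np.float64(0.006361233336859886))
```

```bash
python3 - <<'E'
import cv2
a=cv2.imread('pics/scene0.png');b=cv2.imread('pics/top0.png')
cv2.imwrite('pics/sc_crop.png',cv2.resize(a[110:390,200:420],None,fx=2.1,fy=2.1,interpolation=cv2.INTER_CUBIC))
cv2.imwrite('pics/top_crop.png',cv2.resize(b[130:290,230:430],None,fx=3.7,fy=3.7,interpolation=cv2.INTER_CUBIC))
E
```

```text
(no output)
```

View pics/scene0.png

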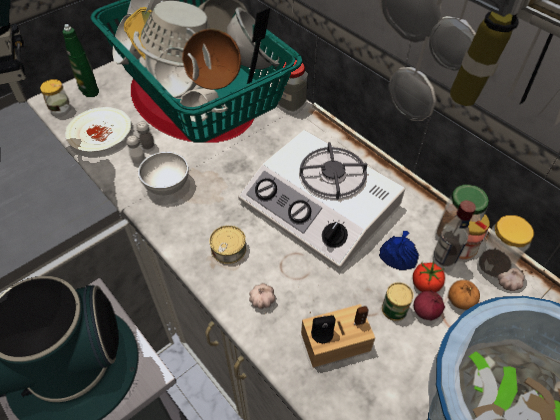

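View pics/top0.png

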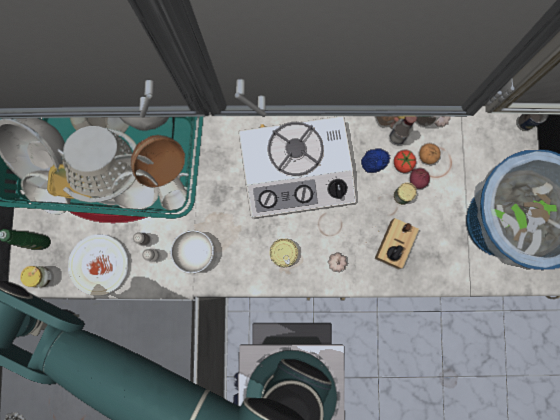

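```bash
true
```

```text
(no output)
```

View pics/sc_crop.png

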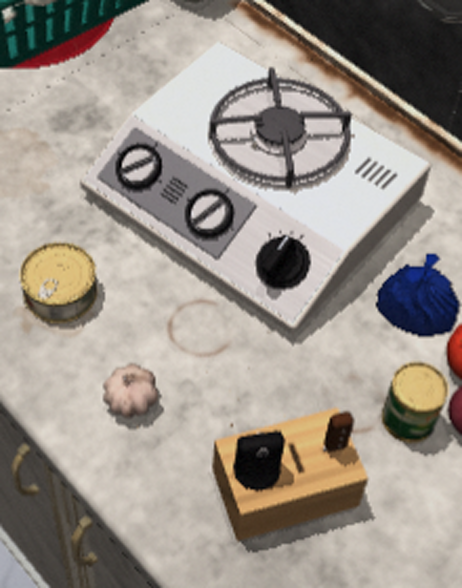

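View pics/top_crop.png

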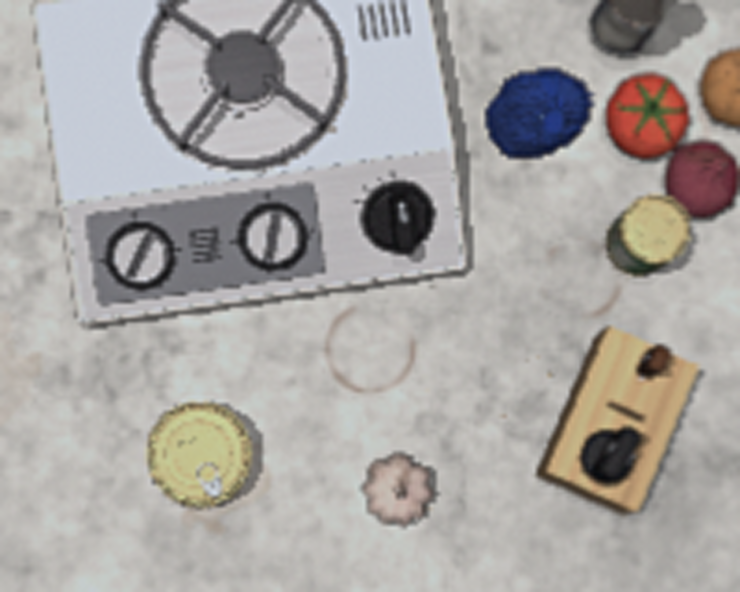

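```bash
python3 - <<'E'
from h import *
import pickle
D={}
for c in ("scene","top"):
    im=arm.get_image(c); D[c]=im
    for n in ["key_grip","screw_left","screw_right","igniter","hob"]:
        r=arm.masks_of(n,c)
        if r: 
            m=r[0]["region"]; D[c,n]=m; ys,xs=np.nonzero(m); print(c,n,r[0]["p"],len(r),m.sum(),xs.mean(),ys.mean(),xs.min(),xs.max(),ys.min(),ys.max())
        else: print(c,n,"none")
pickle.dump(D,open("d.pkl","wb"))
for c,b in (("scene",(235,165,365,260)),("top",(250,170,360,220))):
    im=D[c][b[1]:b[3],b[0]:b[2]].copy()
    f=6 if c=="scene" else 7
    o=cv2.resize(im,None,fx=f,fy=f,interpolation=cv2.INTER_NEAREST)
    for n,col in(("screw_left",(255,0,0)),("screw_right",(0,255,0)),("igniter",(255,255,0))):
        if (c,n) in D:
            m=cv2.resize(D[c,n][b[1]:b[3],b[0]:b[2]].astype(np.uint8),None,fx=f,fy=f,interpolation=cv2.INTER_NEAREST)
            cv2.drawContours(o,cv2.findContours(m,0,1)[0],-1,col,1)
    cv2.imwrite(f"pics/z_{c}.png",o[:,:,::-1]); print(o.shape)
c="scene";b=(300,300,380,370)
o=cv2.resize(D[c][b[1]:b[3],b[0]:b[2]],None,fx=7,fy=7,interpolation=cv2.INTER_NEAREST)
m=cv2.resize(D[c,"key_grip"][b[1]:b[3],b[0]:b[2]].astype(np.uint8),None,fx=7,fy=7,interpolation=cv2.INTER_NEAREST)
cv2.drawContours(o,cv2.findContours(m,0,1)[0],-1,(255,0,0),1)
cv2.imwrite("pics/z_key.png",o[:,:,::-1])
E
```

```text
scene key_grip 0.59 1 534 322.87640449438203 328.4812734082397 311 334 316 342
scene screw_left 0.48 1 177 265.68926553672316 188.98305084745763 259 273 182 196
scene screw_right 0.72 1 230 299.59565217391304 211.05217391304348 291 308 203 219
scene igniter 0.77 1 354 333.9378531073446 234.07627118644066 324 344 222 244
scene hob 0.59 1 12711 322.0116434584218 196.49838722366454 238 404 131 268
top key_grip 0.69 1 149 267.3020134228188 198.58389261744966 261 274 192 205
top screw_left 0.6 2 148 267.2567567567568 198.77027027027026 261 274 192 205
top screw_right 0.47 3 155 303.1290322580645 193.24516129032259 297 309 187 200
top igniter none
top hob 0.69 1 9628 297.16607810552557 166.23358953053594 238 355 116 217
(570, 780, 3)
(350, 770, 3)
```

View pics/z_scene.png

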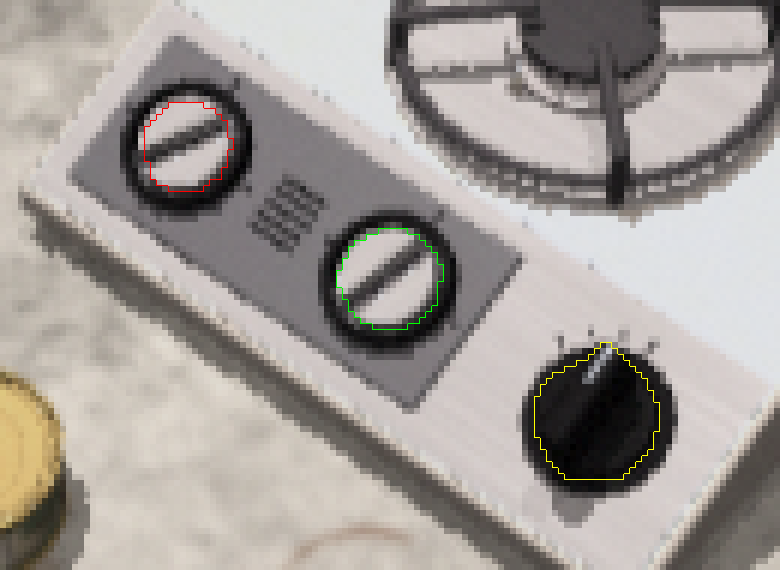

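View pics/z_top.png

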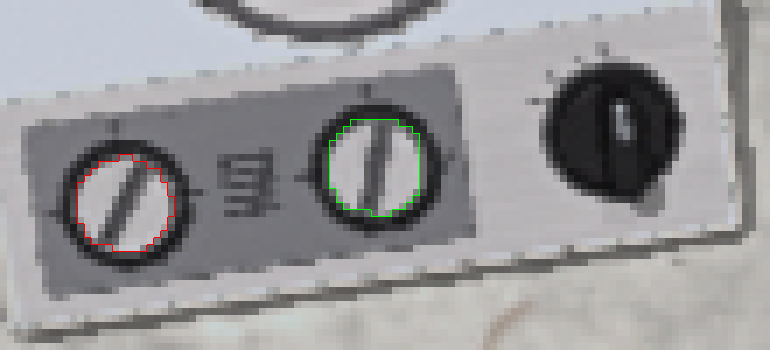

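View pics/z_key.png

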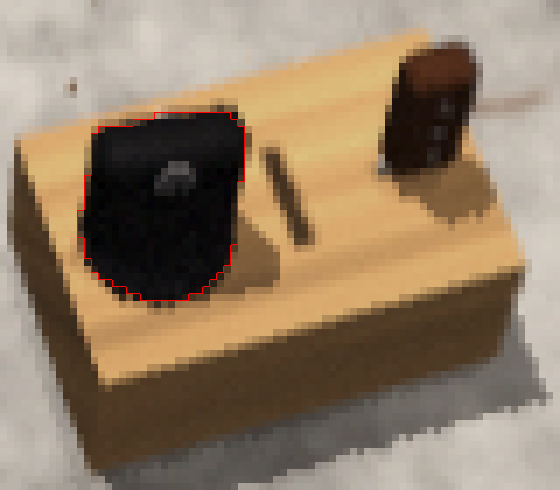

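```bash
cat > m.py <<'E'
from h import *
import pickle
from scipy.optimize import least_squares
np.set_printoptions(precision=4,suppress=True)
D=pickle.load(open("d.pkl","rb"))
C={}
def soft(c,n,half=10):
    m=D[c,n]; ys,xs=np.nonzero(m); cx,cy=int(round(xs.mean())),int(round(ys.mean()))
    g=D[c].astype(float).mean(2)
    # white pixels connected inside ring -> hull
    w=np.zeros(m.shape,np.uint8); w[cy-half:cy+half+1,cx-half:cx+half+1]=(g[cy-half:cy+half+1,cx-half:cx+half+1]>135)
    w&=cv2.dilate(m.astype(np.uint8),np.ones((3,3)))
    p=np.argwhere(w)[:,::-1].astype(np.float32)
    h=cv2.convexHull(p.astype(np.int32)); f=np.zeros_like(w); cv2.fillConvexPoly(f,h,1)
    q=np.argwhere(f)[:,::-1]; 
    # slot: dark pixels within eroded hull
    inn=cv2.erode(f,np.ones((3,3))).astype(bool); wt=np.clip(150-g,0,100)*inn
    ys,xs=np.nonzero(wt>0); ww=wt[ys,xs]; mu=np.array([(xs*ww).sum(),(ys*ww).sum()])/ww.sum()
    d=np.c_[xs,ys]-mu; ev,V=np.linalg.eigh((d*ww[:,None]).T@d)
    return q.mean(0),len(q),mu,V[:,1]
S={}
for c in("scene","top"):
    for n in("screw_left","screw_right"):
        S[c,n]=soft(c,n); print(c,n,*S[c,n])
P={}
for n in("screw_left","screw_right"):
    P[n],g=tri(S["scene",n][0],S["top",n][0]); print(n,P[n],g)
d=P["screw_left"]-P["screw_right"]; print("dist",np.linalg.norm(d),"yaw",np.arctan2(-d[0],d[1]))
# model fit
s,co=np.sin(np.radians(25)),np.cos(np.radians(25))
def pts(v):
    X,Y,a,u,yl=v; R=np.array([[np.cos(a),-np.sin(a),0],[np.sin(a),np.cos(a),0],[0,0,1]])
    def L(x,y,z): return R@np.array([x,y,z])+[X,Y,0]
    f=lambda y,h:L(-.135+u*co-h*s,y,.03+u*s+h*co)
    return L,f,R
obs=[("scene",("c",-.135,.165,.03),(238.7,196.7)),("top",("c",-.135,.165,.03),(253.0,216.5)),("top",("c",-.135,-.165,.03),(356.0,203)),("top",("c",-.0364,-.165,.076),(352.4,170.7))]
def res(v):
    L,f,R=pts(v); r=[]
    for i,n in enumerate(("screw_left","screw_right")):
        p=f(v[4]-.11*i,.013)
        for c in("scene","top"): r+=list((proj(c,p)[0]-S[c,n][0])*3)
    for c,k,px in obs: r+=list((proj(c,L(*k[1:]))[0]-px)*0.7)
    return np.array(r)
o=least_squares(res,[.69,-.0185,.14,.05,.09]); v=o.x; print(v, np.round(res(v),2))
L,f,R=pts(v); N=R@[-s,0,co]; U=R@[co,0,s]; Rt=R@[0,-1,0]
for i,n in enumerate(("screw_left","screw_right")):
    p=f(v[4]-.11*i,.013); print(n,p)
    for c in("scene","top"):
        q=[]
        for e in(-1,1):
            o_,d_=ray(c,S[c,n][2]+e*6*S[c,n][3]); q.append(o_+d_*(N@(p-o_))/(N@d_))
        w=q[1]-q[0]; print(c,"theta",np.arctan((w@Rt)/(w@U)), "mid",(q[0]+q[1])/2)
kn=f(v[4]-.215,.032); print("knob grip",kn, [proj(c,kn)[0] for c in("scene","top")])
print("knob bar top",[proj(c,f(v[4]-.215,.042))[0] for c in("scene","top")])
# key fit
def keyhull(c,x,y,a):
    cs,sn=np.cos(a),np.sin(a); P=[]
    for i in(-1,1):
        for j in(-1,1):
            for z in(.066+.035-.0285,.066+.035+.0285): P.append([x+cs*.022*i-sn*.009*j,y+sn*.022*i+cs*.009*j,z])
    return P
def colh(x,y): return [[x+.023*np.cos(t),y+.023*np.sin(t),z] for t in np.linspace(0,6.28,24) for z in(.066,.073)]
E
python3 m.py
```

```text
scene screw_left [265.0391 188.3184] 179 [264.7242 188.2607] [-0.9148  0.4039]
scene screw_right [298.7451 210.6618] 204 [298.6068 210.6047] [-0.7921  0.6105]
top screw_left [267.0643 198.9643] 140 [267.1955 198.849 ] [-0.4305  0.9026]
top screw_right [303.0929 193.8786] 140 [303.1898 193.5066] [-0.1863  0.9825]
screw_left [0.5859 0.074  0.0626] 0.0015394002754258158
screw_right [ 0.6015 -0.0353  0.0634] 0.001598409495490382
dist 0.11040691764730118 yaw 0.14113574655542388
[ 0.6914 -0.0214  0.1398  0.0537  0.1086] [ 0.76 -0.92  0.13  0.93  0.45 -0.34 -0.16  1.27 -0.44 -0.85 -1.14  0.59
  0.84 -0.23  1.02 -1.56]
screw_left [0.5853 0.0734 0.0645]
scene theta 0.5697526438431801 mid [0.584  0.0741 0.0639]
top theta 0.571587397755116 mid [0.5865 0.0731 0.065 ]
screw_right [ 0.6007 -0.0356  0.0645]
scene theta 0.2973246643468968 mid [ 0.6001 -0.0351  0.0643]
top theta 0.3040890719048185 mid [ 0.6029 -0.036   0.0655]
knob grip [ 0.6073 -0.1407  0.0817] [array([331.8171, 231.3715]), array([338.1446, 191.1062])]
knob bar top [array([331.0014, 230.147 ]), array([338.6182, 191.9275])]
```

```bash
cat > k.py <<'E'
from m import *
from scipy.optimize import minimize
g=D["top"].astype(float).mean(2)
mt=np.zeros(g.shape,np.uint8); mt[235:268,380:412]=g[235:268,380:412]<75
n,l,st,ce=cv2.connectedComponentsWithStats(mt); i=1+np.argmax(st[1:,4]); mt=l==i; print(st[1:],ce[1:])
gs=D["scene"].astype(float).mean(2); M={"scene":D["scene","key_grip"],"top":mt}
def ren(c,x,y,a,F=8):
    im=None; b=(305,310,345,350) if c=="scene" else (375,230,415,270)
    z=np.zeros(((b[3]-b[1])*F,(b[2]-b[0])*F),np.uint8)
    for H in(keyhull(c,x,y,a),colh(x,y)):
        p=(proj(c,H)-[b[0],b[1]]+.5)*F; cv2.fillConvexPoly(z,cv2.convexHull(p.astype(np.int32)),1)
    r=cv2.resize(z.astype(np.float32),None,fx=1/F,fy=1/F,interpolation=cv2.INTER_AREA)
    return r,M[c][b[1]:b[3],b[0]:b[2]]
def cost(v,cs=("scene","top")):
    return sum(np.abs(r-m).sum() for r,m in(ren(c,*v) for c in cs))
for cs in(("scene",),("top",),("scene","top")):
    best=min((minimize(cost,[.42,-.30,a],args=(cs,),method="Nelder-Mead",options=dict(initial_simplex=[[.42,-.3,a],[.43,-.3,a],[.42,-.29,a],[.42,-.3,a+.2]])) for a in(-.7,-.4,-.2)),key=lambda r:r.fun)
    print(cs,best.x,best.fun)
# block top corners from scene zoom (7x, origin 300,300)
for nme,p in dict(farleft=(18,138),nearleft=(100,383),nearright=(522,270),farright=(430,30)).items():
    print(nme,atz("scene",(300+p[0]/7-.5,300+p[1]/7-.5),.066))
cv2.imwrite("pics/z_keytop.png",cv2.resize(D["top"][210:275,370:430],None,fx=9,fy=9,interpolation=cv2.INTER_NEAREST)[:,:,::-1])
E
python3 k.py | tail -12
```

```text
[380 259  19   9  27]] [[382.3684 241.3684]
 [395.     239.    ]
 [399.5    241.    ]
 [394.5053 252.5368]
 [388.7407 263.2593]]
('scene',) [ 0.4226 -0.3033 -0.8558] 88.609375
('top',) [ 0.4219 -0.3054 -0.59  ] 32.8125
('scene', 'top') [ 0.421  -0.3039 -0.6161] 134.078125
farleft [ 0.4115 -0.2547  0.066 ]
nearleft [ 0.3778 -0.3262  0.066 ]
nearright [ 0.4936 -0.3809  0.066 ]
farright [ 0.5299 -0.3096  0.066 ]
```

View pics/z_keytop.png

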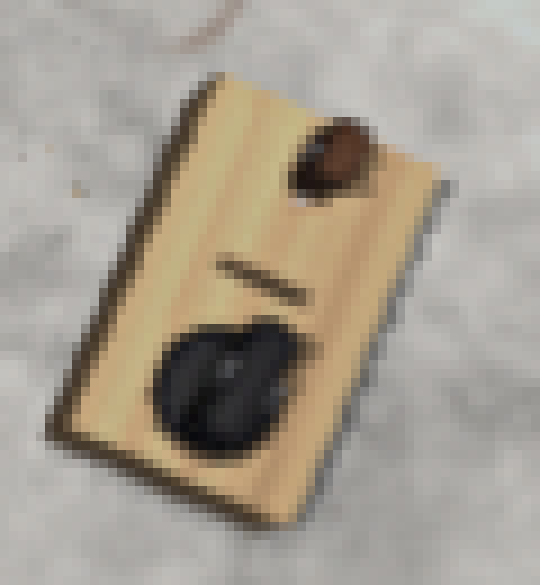

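```bash
cat >> k.py <<'E'
print("----")
for cs in(("scene",),("top",),("scene","top")):
    r=minimize(lambda q:cost((q[0],q[1],-.437),cs),[.422,-.303],method="Nelder-Mead",options=dict(initial_simplex=[[.422,-.303],[.428,-.303],[.422,-.298]])); print(cs,r.x,r.fun)
T=lambda p:atz("top",(370+p[0]/9-.5,210+p[1]/9-.5),.066)
a=np.array([T(p) for p in((70,430),(298,515),(440,170),(222,75))]); print(a,a.mean(0),np.arctan2(*(a[3]-a[0])[[1,0]]),np.arctan2(*(a[2]-a[1])[[1,0]]))
E
python3 k.py | sed -n '/----/,$p'
```

```text
Traceback (most recent call last):
  File "k.py", line 1, in <module>
    from m import *
  File "m.py", line 44, in <module>
    o=least_squares(res,[.69,-.0185,.14,.05,.09]); v=o.x; print(v, np.round(res(v),2))
  File "m.py", line 42, in res
    for c,k,px in obs: r+=list((proj(c,L(*k[1:]))[0]-px)*0.7)
                                ~~~~^^^^^^^^^^^^^
  File "h.py", line 11, in proj
    K,k1,R,t=cal(c); return cv2.projectPoints(np.array(X,float).reshape(-1,1,3),cv2.Rodrigues(R)[0],t,K,np.array([k1,0,0,0.]))[0][:,0]
             ~~~^^^
  File "h.py", line 4, in cal
    k=arm.get_calibration(c); return np.array(k["intrinsics"]),k["k1"],np.array(k["R"]),np.array(k["t"])
ValueError: time passes only in moves, steps and waits
```

```bash
python3 - <<'E'
from plant import arm
import pickle
try:
    pickle.dump({c:arm.get_calibration(c) for c in("scene","top")},open("cal.pkl","wb")); print("ok",arm.read_state()["time"])
except Exception as e: print(e)
E
python3 - <<'E'
s=open('h.py').read()
s=s.replace('def cal(c):\n    k=arm.get_calibration(c);','import pickle\nCAL=pickle.load(open("cal.pkl","rb"))\ndef cal(c):\n    k=CAL[c];')
open('h.py','w').write(s)
E
python3 k.py | sed -n '/----/,$p'
```

```text
ok 1.5
----
('scene',) [ 0.4202 -0.3044] 99.296875
('top',) [ 0.4223 -0.3061] 34.203125
('scene', 'top') [ 0.4208 -0.3045] 137.875
[[ 0.4101 -0.256   0.066 ]
 [ 0.382  -0.3308  0.066 ]
 [ 0.4965 -0.382   0.066 ]
 [ 0.5285 -0.3098  0.066 ]] [ 0.4543 -0.3197  0.066 ] -0.42637432846279455 -0.41979292274900426
```

Call:
{"name": "drive_tool", "arguments": {
  "motion": [
    [3,-2,0,0,1],
    [6,-4,0,0,1],
    [9,-6.5,0,0,1],
    [11.5,-9.5,0,0,1],
    [13.5,-13,0,0,1],
    [15.5,-16.5,0,-0.05,1],
    [17,-20,0,-0.05,1],
    [17.2,-24,0,-0.05,1]
  ],
  "squeeze": 40
}}

```text
time: 2.17
tcp_pos: [0.4225, 0.3858, 0.2182]
orientation: [[-0.909, 0.416, 0.0], [0.416, 0.909, -0.0], [-0.0, -0.0, -1.0]]
contact_force: [1.3, -0.0, 0.4]
grip_width: 1.002
```

Call:
{"name": "drive_tool", "arguments": {
  "motion": [
    [0,-4,0,0,1],
    [0,-8,0,0,1],
    [0,-12,0,0,1],
    [0,-16,0,0,1],
    [0,-20,0,0,1],
    [0,-24,0,0,1],
    [0,-28,0,0,1],
    [0,-32,0,0,1]
  ]
}}

```text
time: 2.83
tcp_pos: [0.4204, 0.0657, 0.2189]
orientation: [[-0.91, 0.414, 0.001], [0.414, 0.91, 0.0], [-0.001, 0.0, -1.0]]
contact_force: [1.9, -0.4, 0.6]
grip_width: 1.0
```

Call:
{"name": "drive_tool", "arguments": {
  "motion": [
    [0,-4,0,0,1],
    [0,-8,0,0,1],
    [0,-12,0,0,1],
    [0,-16,0,0,1],
    [0,-20,0,0,1],
    [0,-24,0,0,1],
    [0,-28,0,0,1],
    [0,-32,0,0,1]
  ]
}}

```text
time: 3.5
tcp_pos: [0.4204, -0.2548, 0.2189]
orientation: [[-0.91, 0.415, 0.001], [0.415, 0.91, -0.0], [-0.001, -0.0, -1.0]]
contact_force: [1.6, 0.7, 1.0]
grip_width: 1.0
```

Call:
{"name": "drive_tool", "arguments": {
  "motion": [
    [0,-2.5,-2,0,1],
    [0,-4.9,-5,0,1],
    [0,-4.9,-8,0,1],
    [0,-4.9,-11,0,1],
    [0,-4.9,-13,0,1],
    [0,-4.9,-13.7,0,1],
    [0,-4.9,-13.7,0,1]
  ]
}}

```text
time: 4.08
tcp_pos: [0.4204, -0.3012, 0.0803]
orientation: [[-0.91, 0.415, -0.002], [0.415, 0.91, 0.002], [0.002, 0.001, -1.0]]
contact_force: [0.2, 0.3, -1.1]
grip_width: 1.003
```

```bash
python3 - <<'E'
from h import *
s=arm.read_state(); print(s["tcp_pos"],s["time"],s["contact_force"])
snap("scene","g1.png",crop=(270,220,410,390),scale=3.5)
E
```

```text
[ 0.42043351 -0.30116032  0.08028611] 4.0833 [ 0.21061516  0.33584051 -1.11423815]
```

View pics/g1.png

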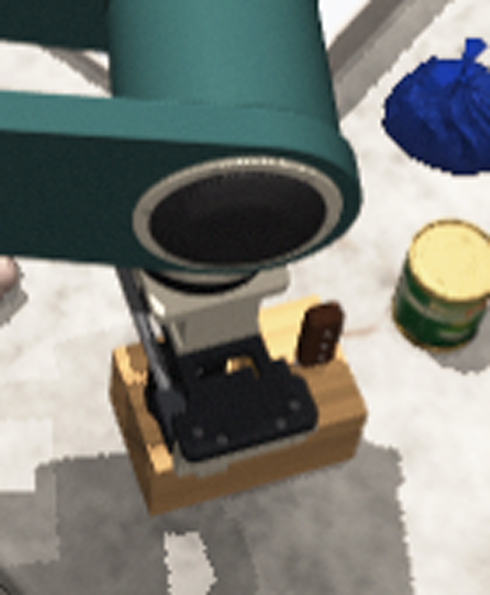

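Call:
{"name": "drive_tool", "arguments": {
  "motion": [
    [0,-0.25,0.2,0,1],
    [0,-0.25,0.2,0,0.5],
    [0,-0.25,0.2,0,0],
    [0,-0.25,0.2,0,0],
    [0,-0.25,0.2,0,0],
    [0,-0.25,0.2,0,0],
    [0,-0.25,0.2,0,0],
    [0,-0.25,0.2,0,0]
  ],
  "squeeze": 45
}}

```text
time: 4.8
tcp_pos: [0.421, -0.3041, 0.0837]
orientation: [[-0.91, 0.415, -0.0], [0.415, 0.91, 0.0], [0.0, -0.0, -1.0]]
contact_force: [-0.3, 0.3, -0.4]
grip_width: 0.546
```

Call:
{"name": "drive_tool", "arguments": {
  "motion": [
    [0,0,0,0,0],
    [0,0,0,0,0],
    [0,0,0,0,0],
    [0,0,0,0,0],
    [0,0,0,0,0],
    [0,0,0,0,0],
    [0,0,0,0,0],
    [0,0,0,0,0]
  ]
}}

```text
time: 5.47
tcp_pos: [0.421, -0.3041, 0.0836]
orientation: [[-0.91, 0.415, 0.0], [0.415, 0.91, -0.0], [-0.0, -0.0, -1.0]]
contact_force: [0.8, -0.3, -0.1]
grip_width: 0.191
```

Call:
{"name": "drive_tool", "arguments": {
  "motion": [
    [0,0,2,0,0],
    [0,0,5,0,0],
    [0,0,8.5,0,0],
    [0,0,12,0,0],
    [2,3,13,0.05,0],
    [4,6,13,0.1,0],
    [6,9,13,0.15,0],
    [8,12,13,0.24,0]
  ]
}}

```text
time: 6.13
tcp_pos: [0.5016, -0.1827, 0.2139]
orientation: [[-0.983, 0.186, 0.001], [0.186, 0.983, -0.0], [-0.001, -0.0, -1.0]]
contact_force: [0.5, -0.6, -0.9]
grip_width: 0.19
```

Call:
{"name": "drive_tool", "arguments": {
  "motion": [
    [2,3,0,0,0],
    [4,6,0,0,0],
    [6,9,0,0,0],
    [8,12,0,0,0],
    [9.5,14.5,-1,0,0],
    [9.6,15.2,-2,0,0],
    [9.6,15.2,-3,0,0],
    [9.6,15.2,-3,0,0]
  ]
}}

```text
time: 6.8
tcp_pos: [0.5959, -0.0322, 0.1809]
orientation: [[-0.983, 0.186, -0.004], [0.186, 0.983, 0.0], [0.003, -0.001, -1.0]]
contact_force: [-0.3, 0.1, -1.4]
grip_width: 0.189
```

```bash
python3 - <<'E'
from h import *
s=arm.read_state(); print(s["tcp_pos"],s["time"],s["contact_force"],s["ft_torque"],s["orientation"][:,1])
snap("scene","g2.png",crop=(230,130,390,270),scale=5)
snap("top","g2t.png",crop=(230,130,390,270),scale=5)
E
```

```text
[ 0.59594969 -0.03220183  0.1809126 ] 6.8 [-0.33995017  0.07186244 -1.44186928] [ 0.00625945  0.06031953 -0.02048592] [ 1.85988803e-01  9.82551655e-01 -6.41042833e-04]
```

View pics/g2.png

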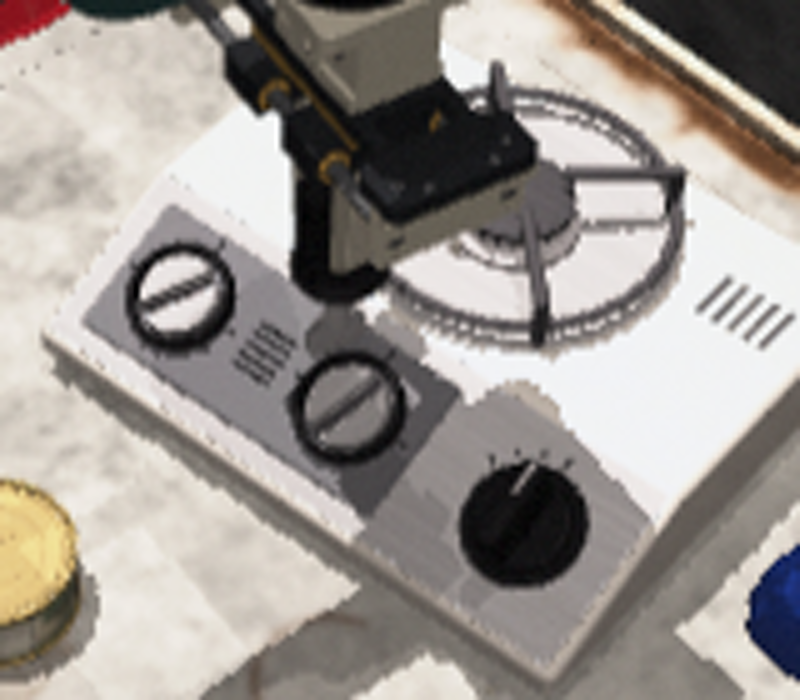

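View pics/g2t.png

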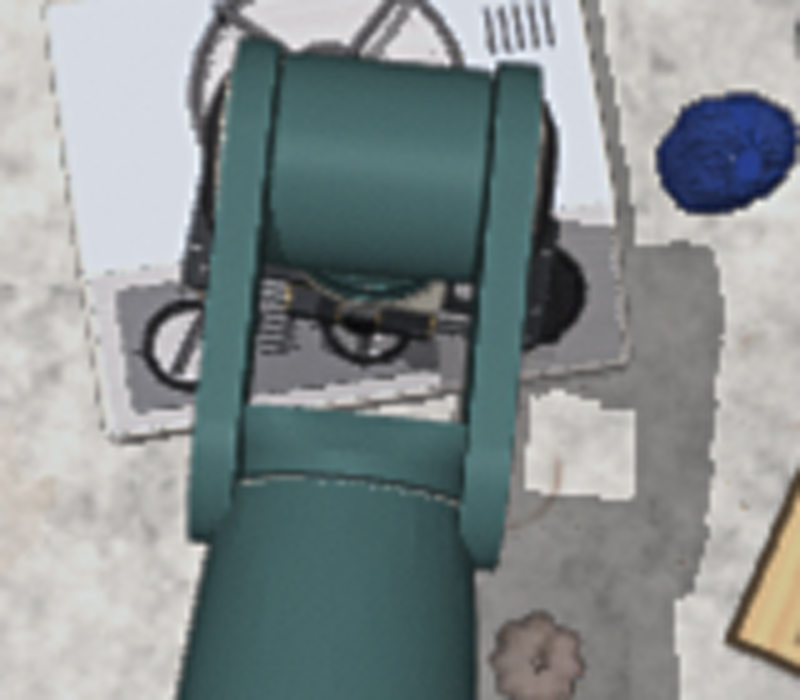

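```bash
cat > ov.py <<'E'
from h import *
def over(im,fn,tcp,yawjaw,crop,scale,dx=0.,hm=-.0016,c="scene"):
    x0,y0,x1,y1=crop; o=cv2.resize(np.ascontiguousarray(im[y0:y1,x0:x1]),None,fx=scale,fy=scale,interpolation=cv2.INTER_CUBIC)
    a=yawjaw-np.pi/2; ex=np.array([np.cos(a),np.sin(a),0]); ey=np.array([-np.sin(a),np.cos(a),0]); ez=np.array([0,0,1])
    m=np.array(tcp)+ez*(.019+hm)+ex*dx
    def line(P,col,cl=True):
        p=((proj(c,P)-[x0,y0]+.5)*scale).astype(np.int32); cv2.polylines(o,[p],cl,col,1)
    for z in(-.028,-.035): line([m+ez*z+.023*(np.cos(t)*ex+np.sin(t)*ey) for t in np.linspace(0,6.28,40)],(255,0,0))
    for z in(-.0285,.0285): line([m+ez*z+ex*.022*i+ey*.009*j for i,j in((1,1),(1,-1),(-1,-1),(-1,1))],(0,255,0))
    line([m-ez*.09+ex*.015*i+ey*.0017*j for i,j in((1,1),(1,-1),(-1,-1),(-1,1))],(255,255,0))
    cv2.imwrite("pics/"+fn,o[:,:,::-1])
E
python3 - <<'E'
from ov import *
s=arm.read_state(); im=arm.get_image("scene"); y=s["orientation"][:,1]
over(im,"o2.png",s["tcp_pos"],np.arctan2(y[1],y[0]),(270,140,350,240),7)
E
```

```text
(no output)
```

View pics/o2.png

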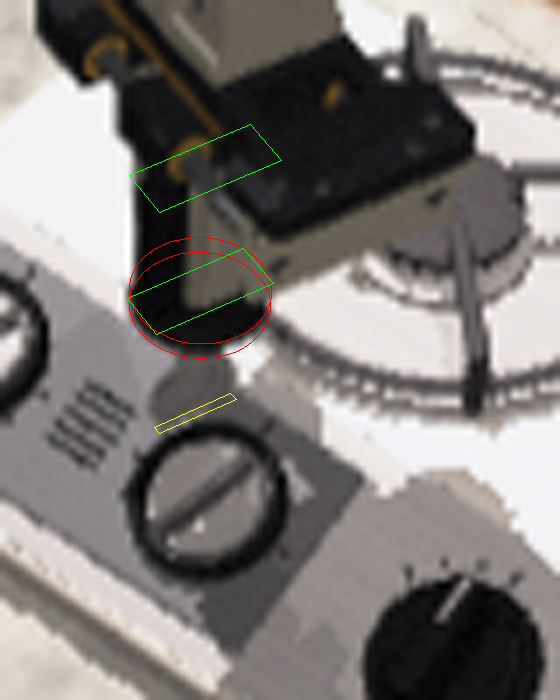

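```bash
python3 - <<'E'
from h import *
im=arm.get_image("scene")
c=im[180:225,280:325].astype(float); c=np.clip((c-40)*1.5,0,255).astype(np.uint8)
cv2.imwrite("pics/o3.png",cv2.resize(c,None,fx=13,fy=13,interpolation=cv2.INTER_CUBIC)[:,:,::-1])
E
```

View pics/o3.png

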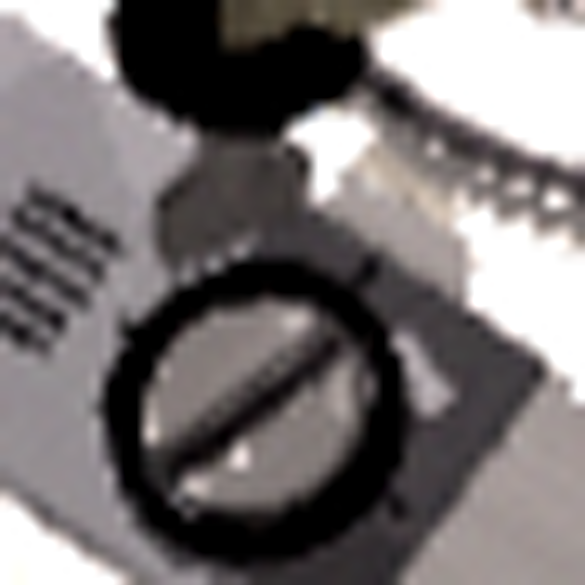

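Call:
{"name": "drive_tool", "arguments": {
  "motion": [
    [0.15,-0.25,-1.5,0,0],
    [0.15,-0.25,-3,0,0],
    [0.15,-0.25,-3.6,0,0],
    [0.15,-0.25,-3.6,0,0],
    [0.15,-0.25,-3.6,0,0]
  ]
}}

```text
time: 7.42
tcp_pos: [0.5982, -0.0347, 0.1469]
orientation: [[-0.982, 0.187, -0.001], [0.187, 0.982, 0.0], [0.001, -0.0, -1.0]]
contact_force: [-0.8, 0.9, -0.7]
grip_width: 0.19
```

```bash
python3 - <<'E'
from h import *
s=arm.read_state(); print(s["tcp_pos"],s["time"],s["contact_force"],s["ft_torque"],s["orientation"][:,1])
im=arm.get_image("scene")
c=im[185:230,275:320].astype(float); c=np.clip((c-40)*1.5,0,255).astype(np.uint8)
cv2.imwrite("pics/o4.png",cv2.resize(c,None,fx=13,fy=13,interpolation=cv2.INTER_CUBIC)[:,:,::-1])
E
```

```text
[ 0.59816498 -0.03468264  0.14687864] 7.4167 [-0.82457958  0.8600647  -0.68207343] [-0.00465174 -0.00257275  0.00563618] [ 1.86861864e-01  9.82386194e-01 -9.42240386e-05]
```

View pics/o4.png

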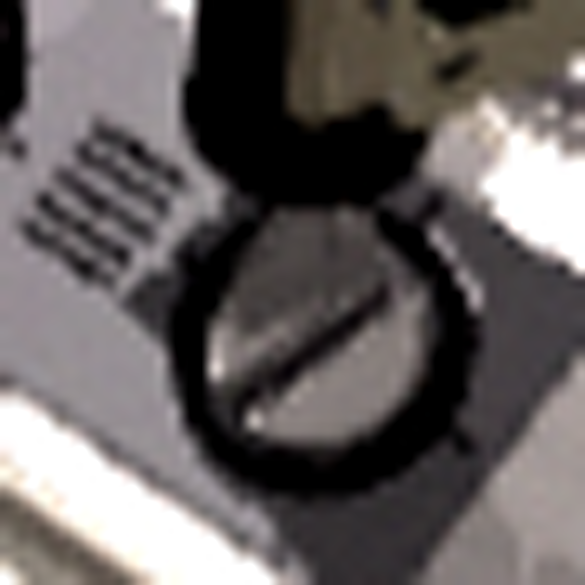

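Call:
{"name": "drive_tool", "arguments": {
  "motion": [
    [0,0,-0.3,0,0],
    [0,0,-0.6,0,0],
    [0,0,-0.8,0,0],
    [0,0,-1.0,0,0],
    [0,0,-1.1,0,0],
    [0,0,-1.1,0,0]
  ]
}}

```text
time: 7.97
tcp_pos: [0.5984, -0.0346, 0.1364]
orientation: [[-0.982, 0.187, -0.0], [0.187, 0.982, 0.0], [0.0, -0.0, -1.0]]
contact_force: [-0.9, 0.2, 0.1]
grip_width: 0.192
```

Call:
{"name": "drive_tool", "arguments": {
  "motion": [
    [0,0,-0.1,0,0],
    [0,0,-0.2,0,0],
    [0,0,-0.3,0,0],
    [0,0,-0.3,0,0]
  ]
}}

```text
time: 8.3
tcp_pos: [0.5984, -0.0346, 0.1334]
orientation: [[-0.982, 0.187, -0.0], [0.187, 0.982, 0.0], [0.0, -0.0, -1.0]]
contact_force: [1.0, 0.0, -1.8]
grip_width: 0.193
```

Call:
{"name": "drive_tool", "arguments": {
  "motion": [
    [0,0,0,-0.06,0],
    [0.05,0,0,-0.12,0],
    [0.1,-0.02,0,-0.18,0],
    [0.15,-0.04,0,-0.24,0],
    [0.2,-0.06,0,-0.3,0],
    [0.25,-0.07,0,-0.36,0],
    [0.3,-0.08,0,-0.42,0],
    [0.3,-0.08,0,-0.45,0]
  ]
}}

```text
time: 8.97
tcp_pos: [0.6012, -0.034, 0.1336]
orientation: [[-0.802, 0.598, -0.001], [0.598, 0.802, 0.003], [0.002, 0.002, -1.0]]
contact_force: [-3.1, 9.5, 2.9]
grip_width: 0.192
```

```bash
python3 - <<'E'
from h import *
np.set_printoptions(precision=4,suppress=True)
s=arm.read_state(); print(s["tcp_pos"],s["time"],s["contact_force"],s["ft_torque"],s["orientation"][:,1])
im=arm.get_image("scene")
c=im[185:230,275:320].astype(float); c=np.clip((c-40)*1.5,0,255).astype(np.uint8)
cv2.imwrite("pics/o5.png",cv2.resize(c,None,fx=13,fy=13,interpolation=cv2.INTER_CUBIC)[:,:,::-1])
E
```

```text
[ 0.6012 -0.034   0.1336] 8.9667 [-3.0941  9.4936  2.8769] [2.4089 0.7461 0.1816] [0.5977 0.8017 0.0016]
```

View pics/o5.png

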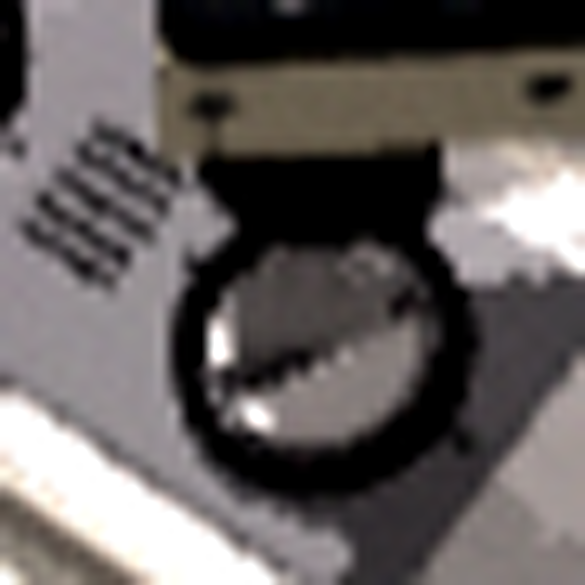

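Call:
{"name": "drive_tool", "arguments": {
  "motion": [
    [0,0.05,0,-0.06,0],
    [0,0.08,0,-0.12,0],
    [0,0.08,0,-0.18,0],
    [0,0.08,0,-0.24,0],
    [0,0.08,0,-0.3,0],
    [0,0.08,0,-0.36,0],
    [0,0.08,0,-0.42,0],
    [0,0.08,0,-0.42,0]
  ]
}}

```text
time: 9.68
tcp_pos: [0.602, -0.0334, 0.135]
orientation: [[-0.488, 0.873, 0.002], [0.873, 0.488, 0.002], [0.001, 0.003, -1.0]]
contact_force: [-1.3, 8.6, 10.1]
grip_width: 0.193
```

```bash
cat > st.py <<'E'
import sys
from h import *
np.set_printoptions(precision=4,suppress=True)
s=arm.read_state(); y=s["orientation"][:,1]; print(s["tcp_pos"],s["time"],s["contact_force"],s["ft_torque"],"jawyaw",np.arctan2(y[1],y[0]), s["grip_width"])
x,yy=int(sys.argv[2]),int(sys.argv[3])
im=arm.get_image("scene")
c=im[yy:yy+45,x:x+45].astype(float); c=np.clip((c-40)*1.5,0,255).astype(np.uint8)
cv2.imwrite("pics/"+sys.argv[1],cv2.resize(c,None,fx=13,fy=13,interpolation=cv2.INTER_CUBIC)[:,:,::-1])
E
python3 st.py o6.png 275 185
```

```text
[ 0.602  -0.0334  0.135 ] 9.6833 [-1.296   8.6424 10.0654] [2.0905 0.5776 0.1762] jawyaw 0.5095737207602276 0.19252165026696505
```

View pics/o6.png

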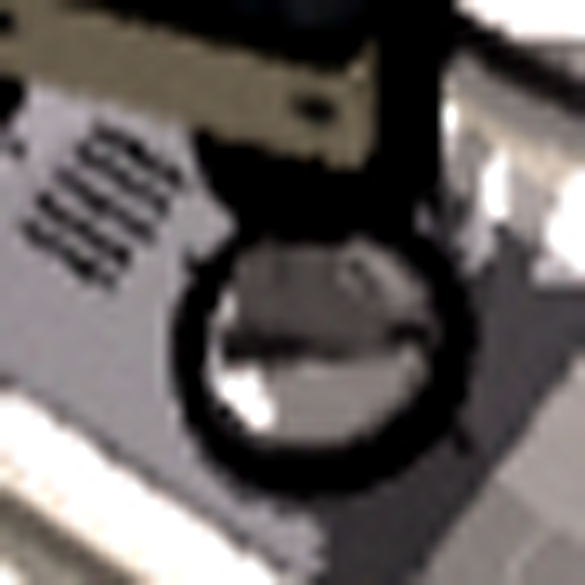

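Call:
{"name": "drive_tool", "arguments": {
  "motion": [
    [0,0.03,0,-0.06,0],
    [0,0.06,0,-0.12,0],
    [0,0.06,0,-0.18,0],
    [0,0.06,0,-0.24,0],
    [0,0.06,0,-0.3,0],
    [0,0.06,0,-0.36,0],
    [0,0.06,0,-0.42,0],
    [0,0.06,0,-0.42,0]
  ]
}}

```text
time: 10.4
tcp_pos: [0.6017, -0.0337, 0.1359]
orientation: [[-0.089, 0.996, 0.001], [0.996, 0.089, 0.0], [0.0, 0.001, -1.0]]
contact_force: [-8.3, 2.9, 17.6]
grip_width: 0.192
```

```bash
python3 st.py o7.png 275 185
```

```text
[ 0.6017 -0.0337  0.1359] 10.4 [-8.2785  2.9023 17.5772] [0.6521 2.2692 0.1162] jawyaw 0.08918403511236393 0.19182539297029538
```

View pics/o7.png

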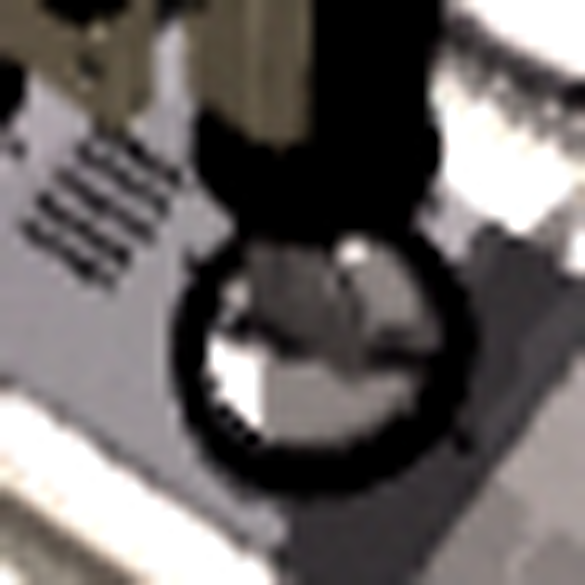

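```bash
cat > th.py <<'E'
from h import *
s_,co=np.sin(np.radians(25)),np.cos(np.radians(25)); a=.14
R=np.array([[np.cos(a),-np.sin(a),0],[np.sin(a),np.cos(a),0],[0,0,1]])
N=R@[-s_,0,co]; U=R@[co,0,s_]; Rt=R@[0,-1,0]
def theta(p1,p2,P,c="scene"):
    q=[]
    for p in(p1,p2):
        o,d=ray(c,p); q.append(o+d*(N@(P-o))/(N@d))
    w=q[1]-q[0]; return np.arctan2(w@Rt,w@U),(q[0]+q[1])/2-P,np.linalg.norm(w)
PL=np.array([.585,.0735,.0645]); PR=np.array([.601,-.0355,.0645])
def z(x,y,p): return (x+p[0]/13-.5,y+p[1]/13-.5)
E
python3 - <<'E'
from th import *
for n,pp in dict(o4=((240,405),(390,290)),o5=((230,390),(410,300)),o6=((235,355),(430,330)),o7=((235,330),(430,358))).items():
    print(n,theta(z(275,185,pp[0]),z(275,185,pp[1]),PR))
E
```

```text
o4 (np.float64(0.3002706780371651), array([-0.00162708, -0.00090937, -0.00081047]), np.float64(0.035220981274506756))
o5 (np.float64(0.5075579849890919), array([-0.00075787, -0.00128585, -0.00043362]), np.float64(0.0376231172035242))
o6 (np.float64(0.8655296043908831), array([ 0.00098524, -0.0027401 ,  0.00027663]), np.float64(0.03746326188493577))
o7 (np.float64(1.1406008950763677), array([ 0.00079963, -0.00291223,  0.00017973]), np.float64(0.0384033461696541))
```

Call:
{"name": "drive_tool", "arguments": {
  "motion": [
    [0,0,0,0.1,0],
    [0,0,0,0.2,0],
    [0.05,-0.05,0,0.3,0],
    [0.1,-0.1,0,0.4,0],
    [0.1,-0.1,-0.1,0.42,0],
    [0.1,-0.1,-0.2,0.42,0],
    [0.1,-0.1,-0.3,0.42,0],
    [0.1,-0.1,-0.3,0.42,0]
  ]
}}

```text
time: 11.12
tcp_pos: [0.6027, -0.0349, 0.1306]
orientation: [[-0.489, 0.872, 0.001], [0.872, 0.489, 0.0], [-0.0, 0.001, -1.0]]
contact_force: [2.8, 0.3, -0.3]
grip_width: 0.192
```

```bash
python3 st.py o8.png 275 185
```

```text
[ 0.6027 -0.0349  0.1306] 11.1167 [ 2.8143  0.3058 -0.3199] [ 0.1912 -0.4894  0.0665] jawyaw 0.5105690226563454 0.19242044257066593
```

View pics/o8.png

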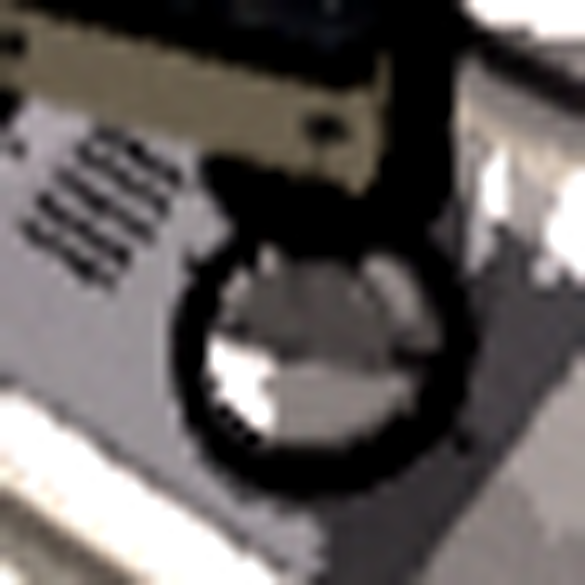

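Call:
{"name": "drive_tool", "arguments": {
  "motion": [
    [0,0,0,-0.06,0],
    [0,0,0,-0.12,0],
    [0,0,0,-0.18,0],
    [0,0,0,-0.24,0],
    [0,0,0,-0.3,0],
    [0,0,0,-0.36,0],
    [0,0,0,-0.42,0],
    [0,0,0,-0.42,0]
  ]
}}

```text
time: 11.83
tcp_pos: [0.6032, -0.0348, 0.1314]
orientation: [[-0.089, 0.996, 0.002], [0.996, 0.089, 0.0], [0.0, 0.002, -1.0]]
contact_force: [4.5, 2.4, 2.4]
grip_width: 0.191
```

```bash
python3 st.py o9.png 275 185
```

```text
[ 0.6032 -0.0348  0.1314] 11.8333 [4.5053 2.4301 2.3963] [ 0.6719 -1.1895  0.14  ] jawyaw 0.08881608488718397 0.19069179112766932
```

View pics/o9.png

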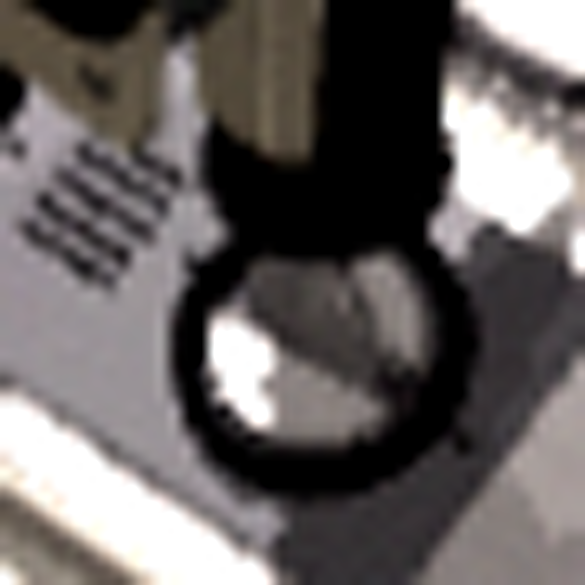

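Call:
{"name": "drive_tool", "arguments": {
  "motion": [
    [0,0,0,-0.06,0],
    [0,0,0,-0.12,0],
    [0,0,0,-0.18,0],
    [0,0,0,-0.24,0],
    [0,0,0,-0.24,0]
  ]
}}

```text
time: 12.3
tcp_pos: [0.6031, -0.0349, 0.1312]
orientation: [[0.148, 0.989, 0.002], [0.989, -0.148, -0.0], [0.0, 0.002, -1.0]]
contact_force: [5.7, 1.4, 4.4]
grip_width: 0.199
```

```bash
python3 st.py o10.png 275 185; python3 -c "
from th import *
print(theta(z(275,185,(240,300)),z(275,185,(410,385)),PR))"
```

```text
[ 0.6031 -0.0349  0.1312] 12.3 [5.6727 1.3944 4.4   ] [ 0.142  -1.3597  1.0311] jawyaw -0.14856567811436144 0.19915272120248256
(np.float64(1.4517070376192782), array([ 1.32768734e-04, -1.57368105e-03, -4.10941226e-05]), np.float64(0.038027044232210185))
```

View pics/o10.png

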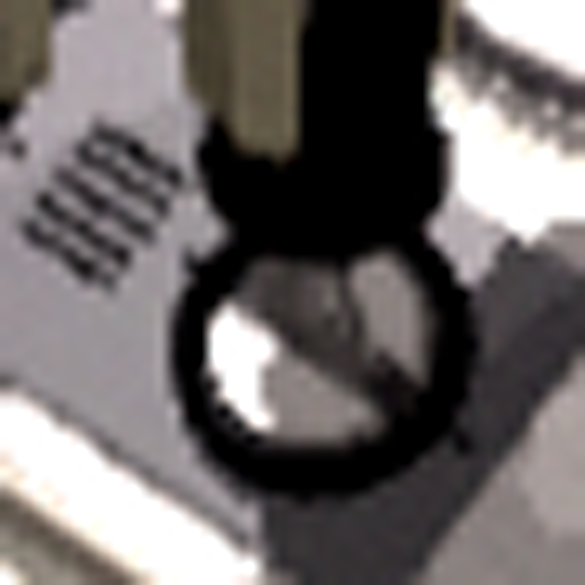

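Call:
{"name": "drive_tool", "arguments": {
  "motion": [
    [0,0,0,0.1,0],
    [0,0,0,0.2,0],
    [0,0,0,0.24,0],
    [0,0,0.8,0.24,0],
    [0,0,2,0.24,0],
    [0,0,4.5,0.24,0],
    [0,3,4.5,0.34,0],
    [-0.5,6,4.5,0.46,0]
  ]
}}

```text
time: 13.02
tcp_pos: [0.5982, 0.0246, 0.1781]
orientation: [[-0.308, 0.951, 0.002], [0.951, 0.308, -0.0], [-0.001, 0.002, -1.0]]
contact_force: [0.6, 0.3, -2.3]
grip_width: 0.194
```

```bash
python3 st.py o11.png 275 185
```

```text
[0.5982 0.0246 0.1781] 13.0167 [ 0.6467  0.3399 -2.2548] [-0.1034  0.0102  0.0015] jawyaw 0.31324964755534335 0.19419330821379963
```

View pics/o11.png

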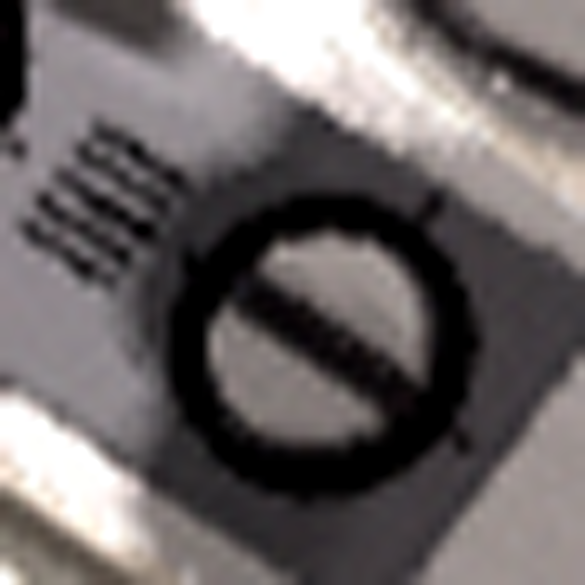

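Call:
{"name": "drive_tool", "arguments": {
  "motion": [
    [-0.5,2,0,0.12,0],
    [-1,4,0,0.24,0],
    [-1.35,5.05,0,0.36,0],
    [-1.35,5.05,0,0.48,0],
    [-1.35,5.05,0,0.6,0],
    [-1.35,5.05,-1,0.72,0],
    [-1.35,5.05,-2,0.78,0],
    [-1.35,5.05,-2,0.78,0]
  ]
}}

```text
time: 13.73
tcp_pos: [0.5831, 0.0754, 0.1545]
orientation: [[-0.889, 0.458, -0.003], [0.458, 0.889, -0.0], [0.002, -0.002, -1.0]]
contact_force: [1.5, 0.1, -0.5]
grip_width: 0.19
```

```bash
python3 st.py o12.png 245 165;  python3 -c "
from th import *
print(theta(z(275,185,(245,275)),z(275,185,(415,405)),PR))
print(theta(z(275,185,(190,260)),z(275,185,(460,440)),PR))"
```

```text
[0.5831 0.0754 0.1545] 13.7333 [ 1.5409  0.0515 -0.5338] [ 0.0042 -0.0061  0.0451] jawyaw 1.095155512415459 0.18990093051720122
(np.float64(1.6290538839203454), array([ 0.00103782, -0.00191703,  0.00035447]), np.float64(0.04324399892331126))
(np.float64(1.5680714587509443), array([-0.00081262, -0.00237876, -0.00053001]), np.float64(0.06535323801859753))
```

View pics/o12.png

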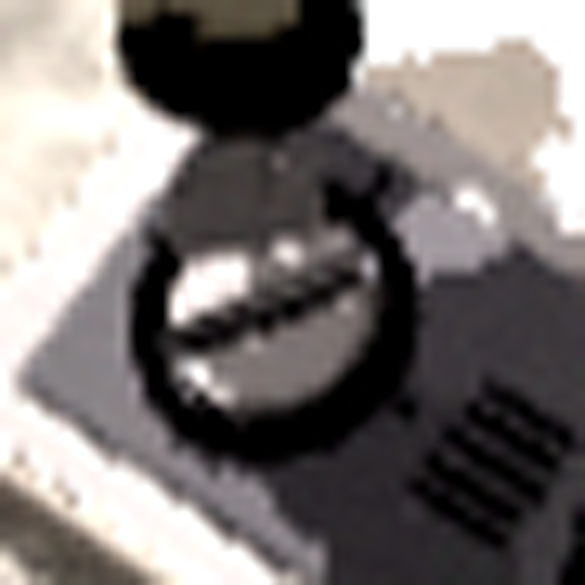

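Call:
{"name": "drive_tool", "arguments": {
  "motion": [
    [0.12,0,-0.5,0,0],
    [0.12,0,-1,0,0],
    [0.12,0,-1.3,0,0],
    [0.12,0,-1.5,0,0],
    [0.12,0,-1.7,0,0],
    [0.12,0,-1.8,0,0],
    [0.12,0,-1.8,0,0]
  ]
}}

```text
time: 14.37
tcp_pos: [0.5851, 0.0754, 0.1375]
orientation: [[-0.888, 0.46, -0.0], [0.46, 0.888, -0.0], [0.0, -0.0, -1.0]]
contact_force: [-0.4, -1.9, -1.7]
grip_width: 0.191
```

Call:
{"name": "drive_tool", "arguments": {
  "motion": [
    [0,0,-0.1,0,0],
    [0,0,-0.2,0,0],
    [0,0,-0.3,0,0],
    [0,0,-0.4,0,0],
    [0,0,-0.4,0,0]
  ]
}}

```text
time: 14.78
tcp_pos: [0.5851, 0.0753, 0.1335]
orientation: [[-0.888, 0.46, -0.0], [0.46, 0.888, -0.0], [-0.0, -0.0, -1.0]]
contact_force: [-1.3, -3.5, -0.6]
grip_width: 0.19
```

```bash
python3 st.py o13.png 245 165
```

```text
[0.5851 0.0753 0.1335] 14.7833 [-1.3357 -3.5185 -0.5931] [-0.9456  0.2618 -0.0616] jawyaw 1.092878711937603 0.19049313557555847
```

View pics/o13.png

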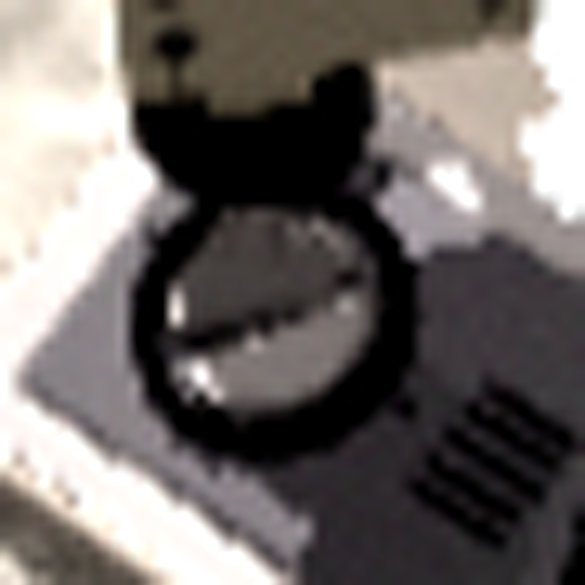

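Call:
{"name": "drive_tool", "arguments": {
  "motion": [
    [0,-0.05,-0.05,0,0],
    [0.05,-0.05,-0.08,-0.06,0],
    [0.08,-0.08,-0.08,-0.12,0],
    [0.12,-0.1,-0.1,-0.18,0],
    [0.15,-0.1,-0.12,-0.24,0],
    [0.18,-0.1,-0.15,-0.3,0],
    [0.2,-0.1,-0.18,-0.36,0],
    [0.2,-0.1,-0.2,-0.4,0]
  ]
}}

```text
time: 15.5
tcp_pos: [0.5869, 0.0748, 0.1324]
orientation: [[-0.637, 0.771, -0.001], [0.771, 0.637, 0.001], [0.001, -0.0, -1.0]]
contact_force: [-7.7, -1.9, 10.2]
grip_width: 0.19
```

```bash
python3 st.py o14.png 245 165
```

```text
[0.5869 0.0748 0.1324] 15.5 [-7.7374 -1.8607 10.1775] [-0.3267  2.0284  0.2397] jawyaw 0.6900440570683544 0.19033499116780708
```

View pics/o14.png

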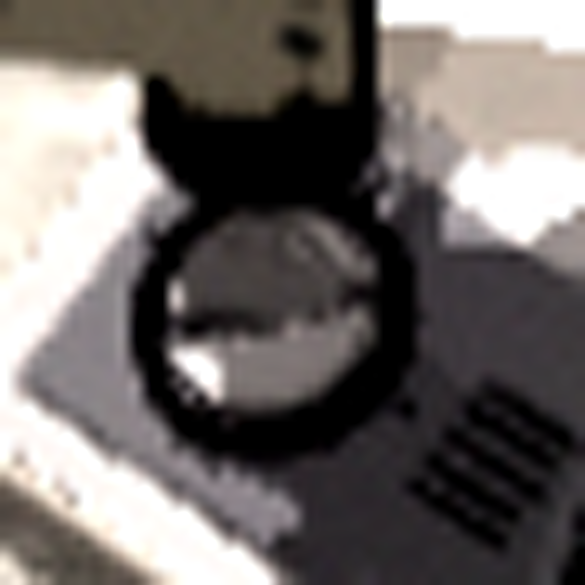

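Call:
{"name": "drive_tool", "arguments": {
  "motion": [
    [-0.06,0,0.04,0,0],
    [-0.06,0,0.04,-0.06,0],
    [-0.06,0,0.04,-0.12,0],
    [-0.06,0,0.02,-0.18,0],
    [-0.06,0,0,-0.24,0],
    [-0.06,0,0,-0.3,0],
    [-0.06,0,0,-0.36,0],
    [-0.06,0,0,-0.36,0]
  ]
}}

```text
time: 16.22
tcp_pos: [0.5869, 0.0749, 0.1325]
orientation: [[-0.323, 0.946, 0.001], [0.946, 0.323, 0.001], [0.001, 0.001, -1.0]]
contact_force: [-2.5, 0.0, 5.9]
grip_width: 0.195
```

```bash
python3 st.py o15.png 245 165
```

```text
[0.5869 0.0749 0.1325] 16.2167 [-2.5057  0.0328  5.9184] [-0.0466  0.6324  0.1179] jawyaw 0.32934511734232225 0.19453198479948444
```

View pics/o15.png

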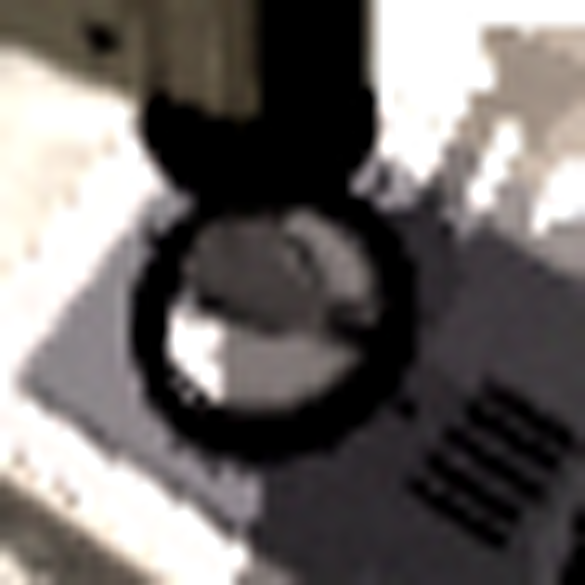

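Call:
{"name": "drive_tool", "arguments": {
  "motion": [
    [0,0,-0.05,-0.06,0],
    [0,0,-0.1,-0.12,0],
    [0.03,0,-0.1,-0.18,0],
    [0.05,0,-0.1,-0.24,0],
    [0.05,0,-0.1,-0.3,0],
    [0.05,0,-0.1,-0.36,0],
    [0.05,0,-0.1,-0.4,0],
    [0.05,0,-0.1,-0.4,0]
  ]
}}

```text
time: 16.93
tcp_pos: [0.5875, 0.0751, 0.1314]
orientation: [[0.069, 0.998, 0.001], [0.998, -0.069, 0.001], [0.001, 0.001, -1.0]]
contact_force: [-0.5, 1.3, 5.5]
grip_width: 0.192
```

```bash
python3 st.py o16.png 245 165
```

```text
[0.5875 0.0751 0.1314] 16.9333 [-0.4599  1.3492  5.5369] [0.3156 0.3346 0.4786] jawyaw -0.068565122521972 0.1917535622877691
```

View pics/o16.png

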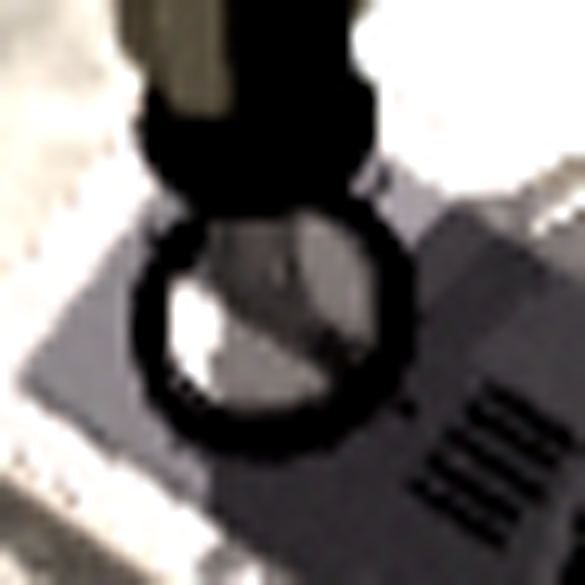

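Call:
{"name": "drive_tool", "arguments": {
  "motion": [
    [0,0,0,-0.06,0],
    [0,0,0,-0.1,0],
    [0,0,0,-0.1,0]
  ]
}}

```text
time: 17.23
tcp_pos: [0.5874, 0.0751, 0.1314]
orientation: [[0.167, 0.986, 0.001], [0.986, -0.167, 0.001], [0.001, 0.001, -1.0]]
contact_force: [-2.2, 1.3, 6.3]
grip_width: 0.196
```

```bash
python3 -c "
from h import *
print(arm.read_state()['ft_torque'],arm.read_state()['contact_force'])"
```

```text
[0.07600548 0.36294549 1.05366317] [-2.1598607   1.29446869  6.26090806]
```

Call:
{"name": "drive_tool", "arguments": {
  "motion": [
    [0,0,0,0.1,0],
    [0,0,0,0.2,0],
    [0,0,0,0.26,0],
    [0,0,0.8,0.26,0],
    [0,0,2,0.26,0],
    [0,0,5,0.26,0],
    [0,-4,7,0.32,0],
    [0,-8,7,0.4,0]
  ]
}}

```text
time: 17.9
tcp_pos: [0.5884, -0.0036, 0.2065]
orientation: [[-0.234, 0.972, 0.006], [0.972, 0.234, 0.0], [-0.001, 0.006, -1.0]]
contact_force: [0.7, 0.0, -1.2]
grip_width: 0.194
```

```bash
python3 st.py o17.png 245 165
```

```text
[ 0.5884 -0.0036  0.2065] 17.9 [ 0.6846  0.0327 -1.17  ] [-0.015  -0.0291  0.0091] jawyaw 0.2363771284198842 0.19352401474979128
```

View pics/o17.png

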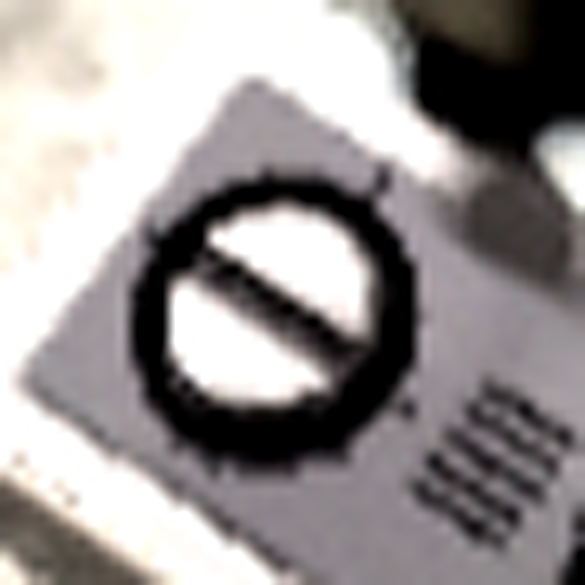

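Call:
{"name": "drive_tool", "arguments": {
  "motion": [
    [-2,-3.5,0.5,0.12,0],
    [-4,-7,0.5,0.24,0],
    [-6,-10.5,0.5,0.36,0],
    [-8,-14,0.5,0.48,0],
    [-10,-17.5,0.5,0.6,0],
    [-12,-21,0.5,0.72,0],
    [-14,-24.5,0.5,0.84,0],
    [-15.5,-27.5,0.5,0.9,0]
  ]
}}

```text
time: 18.62
tcp_pos: [0.4338, -0.2754, 0.2071]
orientation: [[-0.907, 0.42, 0.002], [0.42, 0.907, -0.001], [-0.002, 0.0, -1.0]]
contact_force: [0.1, 0.4, -1.0]
grip_width: 0.192
```

Call:
{"name": "drive_tool", "arguments": {
  "motion": [
    [-1,-2,-0.2,0,0],
    [-1.2,-2.5,-0.5,0,0],
    [-1.2,-2.5,-1,0,0],
    [-1.2,-2.5,-1,0,0],
    [-1.2,-2.5,-1,0,0]
  ]
}}

```text
time: 19.03
tcp_pos: [0.4232, -0.2985, 0.1956]
orientation: [[-0.906, 0.424, 0.0], [0.424, 0.906, 0.0], [0.0, 0.0, -1.0]]
contact_force: [-0.2, -0.8, -1.0]
grip_width: 0.197
```

```bash
python3 - <<'E'
from ov import *
np.set_printoptions(precision=4,suppress=True)
s=arm.read_state(); im=arm.get_image("scene"); y=s["orientation"][:,1]
print(s["tcp_pos"],s["time"],np.arctan2(y[1],y[0]),s["contact_force"])
over(im,"p1.png",s["tcp_pos"],np.arctan2(y[1],y[0]),(290,260,380,370),6)
c=np.clip((im[270:360,290:380].astype(float)-10)*1.8,0,255).astype(np.uint8)
cv2.imwrite("pics/p1b.png",cv2.resize(c,None,fx=7,fy=7,interpolation=cv2.INTER_CUBIC)[:,:,::-1])
E
```

```text
[ 0.4232 -0.2985  0.1956] 19.0333 1.1329034530044686 [-0.1515 -0.814  -1.0103]
```

View pics/p1.png

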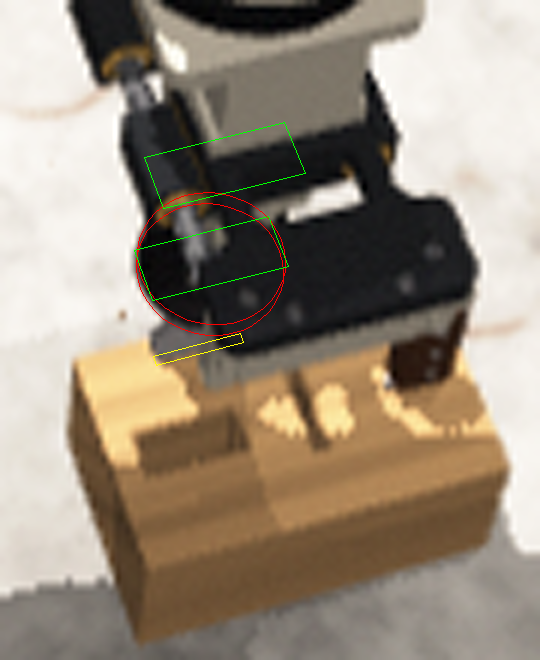

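View pics/p1b.png

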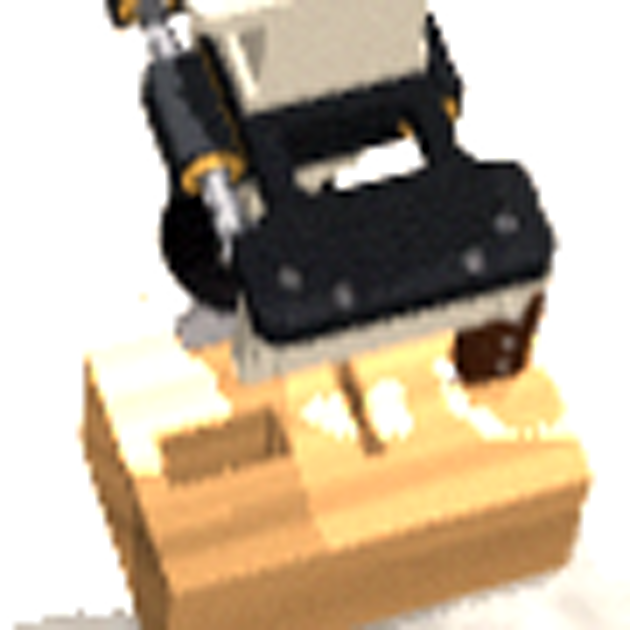

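```bash
python3 - <<'E'
from h import *
np.set_printoptions(precision=4,suppress=True)
q=np.array([atz("scene",(290+a/7-.5,270+b/7-.5),.066) for a,b in((160,437),(275,408),(290,450),(170,485))]); print(q,q.mean(0),q[1]-q[0],q[2]-q[1])
print(np.arctan2(*(q[1]-q[0])[[1,0]]))
E
```

```text
[[ 0.4082 -0.2894  0.066 ]
 [ 0.44   -0.3047  0.066 ]
 [ 0.4341 -0.3171  0.066 ]
 [ 0.4002 -0.3022  0.066 ]] [ 0.4206 -0.3034  0.066 ] [ 0.0318 -0.0153  0.    ] [-0.0059 -0.0124  0.    ]
-0.4487093875040146
```

Call:
{"name": "drive_tool", "arguments": {
  "motion": [
    [-0.22,-0.5,-1,0.008,0],
    [-0.22,-0.5,-3,0.008,0],
    [-0.22,-0.5,-4.5,0.008,0],
    [-0.22,-0.5,-4.5,0.008,0],
    [-0.22,-0.5,-4.5,0.008,0]
  ]
}}

```text
time: 19.5
tcp_pos: [0.4204, -0.304, 0.15]
orientation: [[-0.909, 0.416, -0.001], [0.416, 0.909, 0.001], [0.001, 0.0, -1.0]]
contact_force: [0.7, 0.1, 0.3]
grip_width: 0.194
```

Call:
{"name": "drive_tool", "arguments": {
  "motion": [
    [0,0,-0.5,0,0],
    [0,0,-1,0,0],
    [0,0,-1.5,0,0],
    [0,0,-2,0,0],
    [0,0,-2,0,0]
  ]
}}

```text
time: 19.92
tcp_pos: [0.4202, -0.3042, 0.1295]
orientation: [[-0.909, 0.417, -0.001], [0.417, 0.909, 0.001], [0.001, 0.0, -1.0]]
contact_force: [0.3, 1.1, -2.1]
grip_width: 0.19
```

In the pocket mouth with no contact; continue down.

Call:
{"name": "drive_tool", "arguments": {
  "motion": [
    [0.04,0,-1,0,0],
    [0.04,0,-2,0,0],
    [0.04,0,-3,0,0],
    [0.04,0,-4,0,0],
    [0.04,0,-4.4,0,0],
    [0.04,0,-4.5,0,0],
    [0.04,0,-4.5,0,0]
  ]
}}

```text
time: 20.5
tcp_pos: [0.4208, -0.3044, 0.0853]
orientation: [[-0.909, 0.417, -0.0], [0.417, 0.909, 0.0], [0.001, 0.0, -1.0]]
contact_force: [0.3, 0.9, -0.1]
grip_width: 0.193
```

Call:
{"name": "drive_tool", "arguments": {
  "motion": [
    [0,0,-0.1,0,0],
    [0,0,-0.2,0,0],
    [0,0,-0.2,0,0]
  ]
}}

```text
time: 20.75
tcp_pos: [0.421, -0.3045, 0.0838]
orientation: [[-0.909, 0.417, 0.0], [0.417, 0.909, -0.0], [-0.0, -0.0, -1.0]]
contact_force: [0.3, 0.9, -1.2]
grip_width: 0.191
```

Call:
{"name": "drive_tool", "arguments": {
  "motion": [
    [0,0,-0.1,0,0],
    [0,0,-0.15,0,0],
    [0,0,-0.15,0,0]
  ]
}}

```text
time: 21.0
tcp_pos: [0.4211, -0.3046, 0.0837]
orientation: [[-0.909, 0.417, 0.001], [0.417, 0.909, -0.001], [-0.001, -0.0, -1.0]]
contact_force: [-7.0, 4.6, 14.8]
grip_width: 0.194
```

Call:
{"name": "drive_tool", "arguments": {
  "motion": [
    [0,0,0.15,0,0],
    [0,0,0.15,0,0.6],
    [0,0,0.15,0,0.6],
    [0,0,0.15,0,0.6],
    [0,0,0.15,0,0.6],
    [0,0,0.15,0,0.6],
    [0,0,0.15,0,0.6],
    [0,0,0.15,0,0.6]
  ]
}}

```text
time: 21.67
tcp_pos: [0.4209, -0.3044, 0.0836]
orientation: [[-0.909, 0.417, -0.0], [0.417, 0.909, 0.0], [0.0, 0.0, -1.0]]
contact_force: [0.1, 0.9, 0.2]
grip_width: 0.59
```

Call:
{"name": "drive_tool", "arguments": {
  "motion": [
    [0,0,2,0,0.6],
    [0,0,5,0,0.6],
    [0,0,8.5,0,0.6],
    [0,0,12,-0.05,0.6],
    [2,2,12,-0.17,0.6],
    [4,4,12,-0.29,0.6],
    [6,6,12,-0.41,0.6],
    [8,8,12,-0.53,0.6]
  ]
}}

```text
time: 22.33
tcp_pos: [0.5017, -0.2235, 0.2039]
orientation: [[-0.568, 0.823, 0.0], [0.823, 0.568, -0.0], [-0.001, 0.0, -1.0]]
contact_force: [-0.4, 0.5, 0.1]
grip_width: 0.603
```

Call:
{"name": "drive_tool", "arguments": {
  "motion": [
    [1.5,1,0,-0.12,0.6],
    [3,2,0,-0.24,0.6],
    [4.5,3,0,-0.36,0.6],
    [6,4,0,-0.48,0.6],
    [7.5,5,0,-0.6,0.6],
    [9,6,0,-0.72,0.6],
    [10,7.5,0,-0.84,0.6],
    [10.6,8.3,0,-0.96,0.6]
  ]
}}

```text
time: 23.0
tcp_pos: [0.6078, -0.1402, 0.2033]
orientation: [[0.347, 0.938, -0.0], [0.938, -0.347, 0.0], [0.0, -0.0, -1.0]]
contact_force: [0.7, -0.6, -0.3]
grip_width: 0.601
```

Call:
{"name": "drive_tool", "arguments": {
  "motion": [
    [0,0,0,-0.12,0.45],
    [0,0,0,-0.24,0.45],
    [0,0,0,-0.36,0.45],
    [0,0,0,-0.48,0.45],
    [0,0,0,-0.6,0.45],
    [0,0,-1,-0.72,0.45],
    [0,0,-2,-0.84,0.45],
    [0,0,-3,-0.96,0.45]
  ]
}}

```text
time: 23.67
tcp_pos: [0.607, -0.1414, 0.1732]
orientation: [[0.967, 0.253, 0.0], [0.253, -0.967, -0.0], [0.0, 0.0, -1.0]]
contact_force: [0.0, 0.5, 0.1]
grip_width: 0.453
```

```bash
python3 - <<'E'
from h import *
np.set_printoptions(precision=4,suppress=True)
s=arm.read_state(); y=s["orientation"][:,1]; print(s["tcp_pos"],s["time"],np.arctan2(y[1],y[0]),s["contact_force"],s["joints"])
im=snap("scene","q1.png",crop=(270,180,400,370),scale=3.1)
E
```

```text
[ 0.607  -0.1414  0.1732] 23.6667 -1.314925802416555 [0.002  0.4561 0.0727] [-0.2699  0.0195  1.6165  0.      1.5054  1.0451]
```

View pics/q1.png

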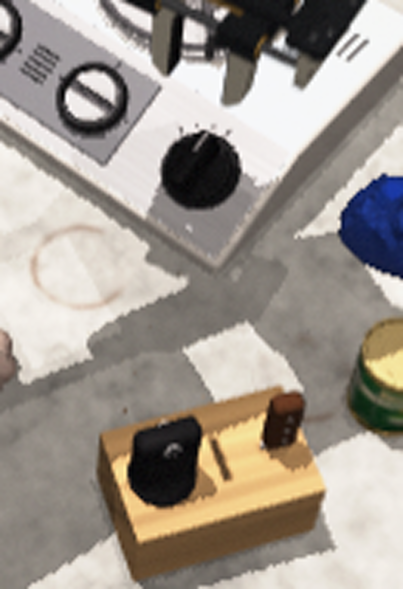

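Call:
{"name": "drive_tool", "arguments": {
  "motion": [
    [-0.1,0.04,-2,-0.115,0.45],
    [-0.1,0.04,-5,-0.115,0.45],
    [-0.1,0.04,-7,-0.115,0.45],
    [-0.1,0.04,-8,-0.115,0.45],
    [-0.1,0.04,-8,-0.115,0.45]
  ]
}}

```text
time: 24.13
tcp_pos: [0.605, -0.1408, 0.0915]
orientation: [[0.989, 0.148, -0.003], [0.148, -0.989, 0.001], [-0.003, -0.001, -1.0]]
contact_force: [0.1, -0.1, 0.5]
grip_width: 0.446
```

```bash
python3 st.py q2.png 310 205
```

```text
[ 0.605  -0.1408  0.0915] 24.1333 [ 0.1394 -0.0865  0.487 ] [-0.0376  0.1113  0.013 ] jawyaw -1.42197836671137 0.44632717901257996
```

View pics/q2.png

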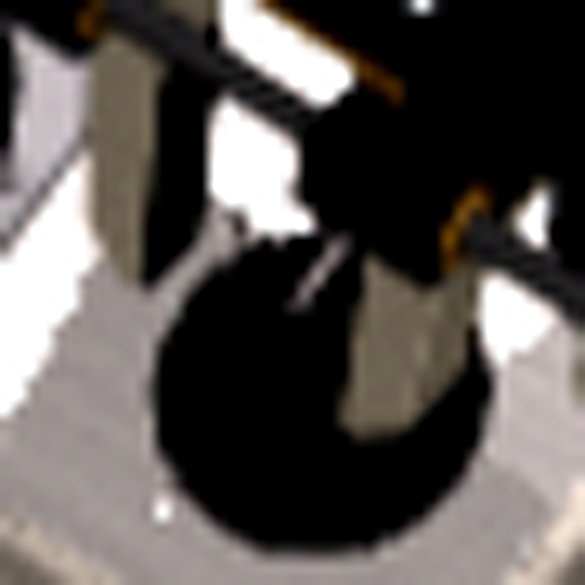

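Call:
{"name": "drive_tool", "arguments": {
  "motion": [
    [0.1,0,-0.7,0,0.45],
    [0.1,0,-1.4,0,0.45],
    [0.1,0,-1.5,0,0.4],
    [0.1,0,-1.5,0,0.3],
    [0.1,0,-1.5,0,0.22],
    [0.1,0,-1.5,0,0.22],
    [0.1,0,-1.5,0,0.22],
    [0.1,0,-1.5,0,0.22]
  ],
  "squeeze": 25
}}

```text
time: 24.85
tcp_pos: [0.607, -0.1411, 0.0789]
orientation: [[0.989, 0.146, 0.0], [0.146, -0.989, -0.0], [0.0, 0.0, -1.0]]
contact_force: [-0.3, -0.6, -0.9]
grip_width: 0.218
```

Straddling at 20 mm. Turn anticlockwise.

Call:
{"name": "drive_tool", "arguments": {
  "motion": [
    [0,0,-0.2,0.1,0.22],
    [0,0,-0.2,0.2,0.22],
    [0,0,-0.2,0.3,0.22],
    [0,0,-0.2,0.4,0.22],
    [0,0,-0.2,0.5,0.22],
    [0,0,-0.2,0.6,0.22],
    [0,0,-0.2,0.7,0.22],
    [0,0,-0.2,0.8,0.22]
  ]
}}

```text
time: 25.52
tcp_pos: [0.6072, -0.1431, 0.0775]
orientation: [[0.581, 0.814, 0.001], [0.814, -0.581, -0.004], [-0.002, 0.003, -1.0]]
contact_force: [-0.9, -15.8, 4.4]
grip_width: 0.224
```

```bash
python3 st.py q3.png 310 205
```

```text
[ 0.6072 -0.1431  0.0775] 25.5167 [ -0.9403 -15.8396   4.3722] [-3.0073  0.1003 -0.1944] jawyaw -0.6198060844900141 0.22386009183488215
```

View pics/q3.png

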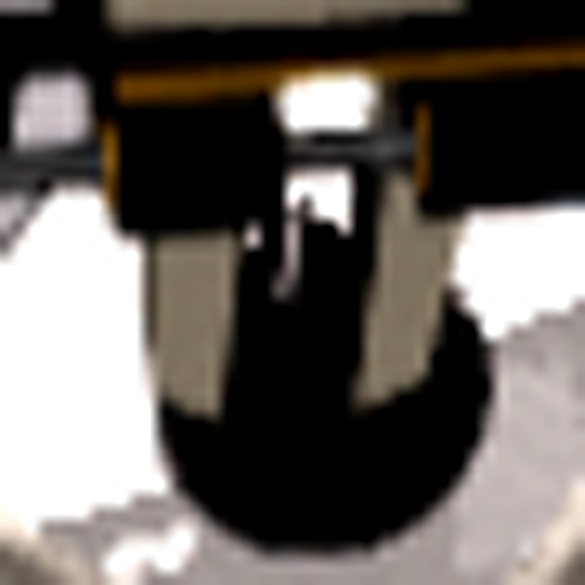

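Call:
{"name": "drive_tool", "arguments": {
  "motion": [
    [0,-0.1,0,0.08,0.22],
    [0,-0.15,0,0.16,0.22],
    [0,-0.2,0,0.24,0.22],
    [0,-0.2,0,0.32,0.22],
    [0,-0.2,0,0.4,0.22]
  ]
}}

```text
time: 25.98
tcp_pos: [0.608, -0.1446, 0.078]
orientation: [[0.219, 0.976, 0.003], [0.976, -0.219, -0.003], [-0.002, 0.004, -1.0]]
contact_force: [5.3, -10.6, 3.6]
grip_width: 0.221
```

```bash
python3 st.py q4.png 310 205
```

```text
[ 0.608  -0.1446  0.078 ] 25.9833 [  5.3391 -10.5855   3.6349] [-2.111  -1.0737 -0.2742] jawyaw -0.22072029061370022 0.22096378833846522
```

View pics/q4.png

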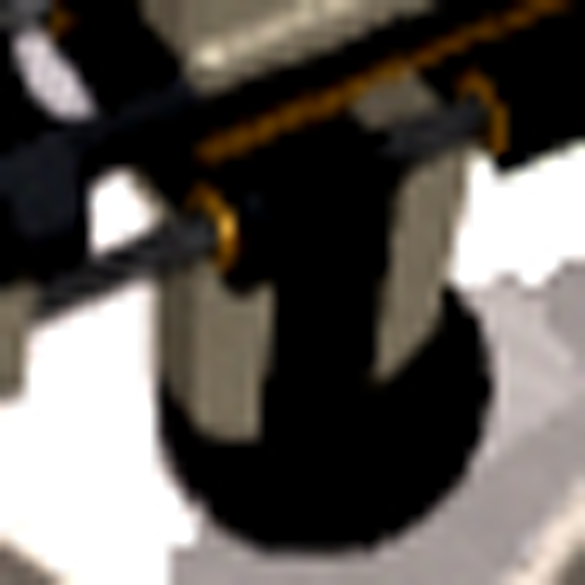

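Call:
{"name": "drive_tool", "arguments": {
  "motion": [
    [0,-0.05,0,0.08,0.22],
    [0,-0.1,0,0.16,0.22],
    [0,-0.1,0,0.24,0.22],
    [0,-0.1,0,0.3,0.22]
  ]
}}

```text
time: 26.37
tcp_pos: [0.6086, -0.1453, 0.0782]
orientation: [[-0.079, 0.997, 0.005], [0.997, 0.079, -0.002], [-0.003, 0.005, -1.0]]
contact_force: [10.6, -2.6, 4.3]
grip_width: 0.245
```

```bash
python3 st.py q5.png 310 205
```

```text
[ 0.6086 -0.1453  0.0782] 26.3667 [10.6012 -2.5605  4.2903] [-0.6795 -1.9999 -1.0774] jawyaw 0.07887155861645341 0.2449915344774361
```

View pics/q5.png

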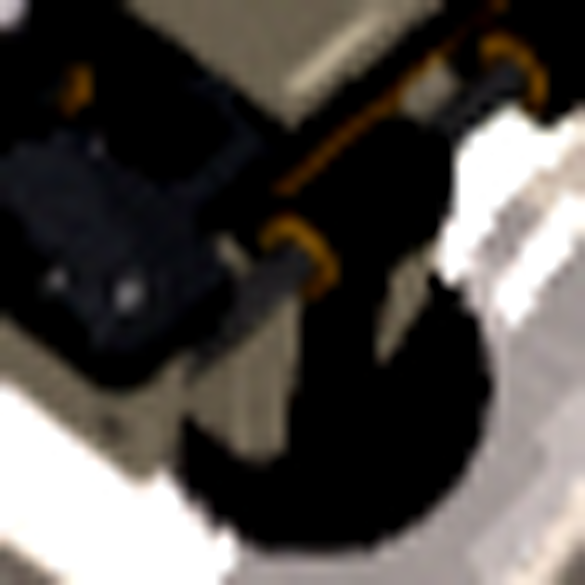

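Call:
{"name": "drive_tool", "arguments": {
  "motion": [
    [0,0,0,0.08,0.22],
    [0,0,0,0.08,0.22]
  ]
}}

```text
time: 26.58
tcp_pos: [0.6084, -0.1457, 0.0782]
orientation: [[-0.159, 0.987, 0.005], [0.987, 0.159, -0.003], [-0.004, 0.004, -1.0]]
contact_force: [7.2, -11.5, 3.9]
grip_width: 0.268
```

```bash
python3 - <<'E'
from h import *
s=arm.read_state();print(s["ft_torque"],s["contact_force"],s["tcp_pos"],s["grip_width"])
for c,b in(("scene",(310,205)),("top",(315,165))):
    im=arm.get_image(c); x,y=b
    o=np.clip(im[y:y+45,x:x+45].astype(float)*4,0,255).astype(np.uint8)
    cv2.imwrite(f"pics/q6{c}.png",cv2.resize(o,None,fx=12,fy=12,interpolation=cv2.INTER_CUBIC)[:,:,::-1])
E
```

```text
[-2.06650822 -1.53301561 -0.93543424] [  7.15957136 -11.49509108   3.92416631] [ 0.60844351 -0.1456965   0.07820363] 0.2681802287123089
```

View pics/q6scene.png

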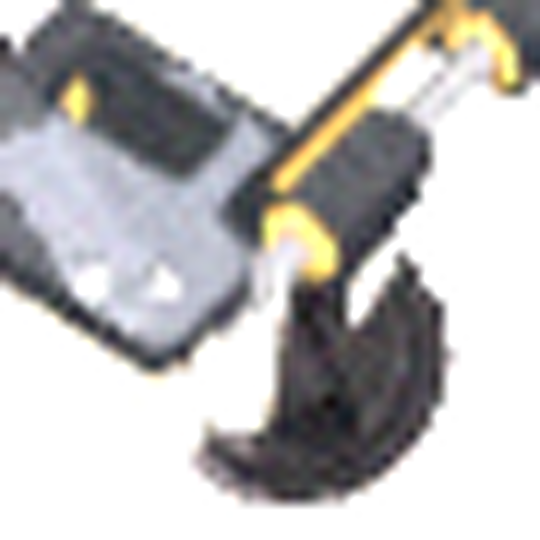

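```bash
python3 - <<'E'
from th import *
G=np.array([.6073,-.1407,.0817])
for th in(0,.5,.7,.9,1.05):
    B=np.cos(th)*U-np.sin(th)*Rt
    print(th,[((proj("scene",G+h*N-.023*B)[0]-[310,205]+.5)*12).round() for h in(.01,-.022)])
E
```

```text
0 [array([187., 405.]), array([220., 449.])]
0.5 [array([242., 424.]), array([273., 468.])]
0.7 [array([266., 424.]), array([296., 468.])]
0.9 [array([289., 419.]), array([319., 463.])]
1.05 [array([306., 412.]), array([336., 456.])]
```

Call:
{"name": "drive_tool", "arguments": {
  "motion": [
    [0,0.2,0,0,0.5],
    [0,0.2,0,0,0.55],
    [0,0.2,0.3,0,0.6],
    [0,0.2,0.8,0,0.6],
    [0,0.2,2,0,0.6],
    [0,0.2,4,0,0.6],
    [0,0.2,7,0,0.6],
    [0,0.2,11,0,0.6]
  ]
}}

```text
time: 27.35
tcp_pos: [0.6059, -0.1416, 0.1861]
orientation: [[-0.155, 0.988, -0.003], [0.988, 0.155, 0.001], [0.002, -0.003, -1.0]]
contact_force: [0.2, 0.2, 0.4]
grip_width: 0.598
```

Call:
{"name": "drive_tool", "arguments": {
  "motion": [
    [-4,0,2,0,0.6],
    [-8,0,4,0,0.6],
    [-12,0,5,0,0.6],
    [-15,0,5,0,0.6],
    [-18,0,5,0,0.6],
    [-19,0,5,0,0.6],
    [-19,0,5,0,0.6]
  ]
}}

```text
time: 27.93
tcp_pos: [0.4156, -0.142, 0.238]
orientation: [[-0.155, 0.988, 0.002], [0.988, 0.155, -0.001], [-0.001, 0.002, -1.0]]
contact_force: [0.2, 0.4, -1.2]
grip_width: 0.599
```

```bash
python3 - <<'E'
from h import *
s=arm.read_state();print(s["time"],s["ft_torque"],s["contact_force"],s["tcp_pos"],s["grip_width"])
im=snap("scene","f1.png",crop=(120,110,400,390),scale=2.1)
x,y=245,165
o=np.clip(im[160:255,235:360].astype(float)*1.3,0,255).astype(np.uint8)
cv2.imwrite("pics/f2.png",cv2.resize(o,None,fx=6,fy=6,interpolation=cv2.INTER_CUBIC)[:,:,::-1])
snap("top","f3.png")
E
```

```text
27.9333 [-0.09003675  0.04109864  0.01414335] [ 0.20711965  0.42192944 -1.15958636] [ 0.41557    -0.14201643  0.23802479] 0.5991608641581205
```

View pics/f1.png

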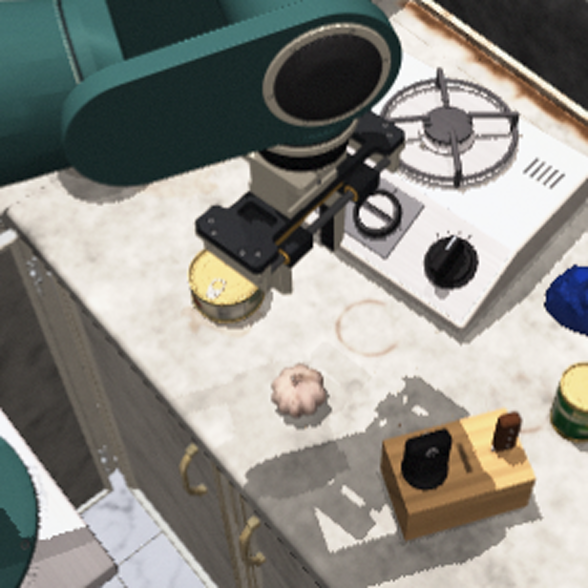

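View pics/f2.png

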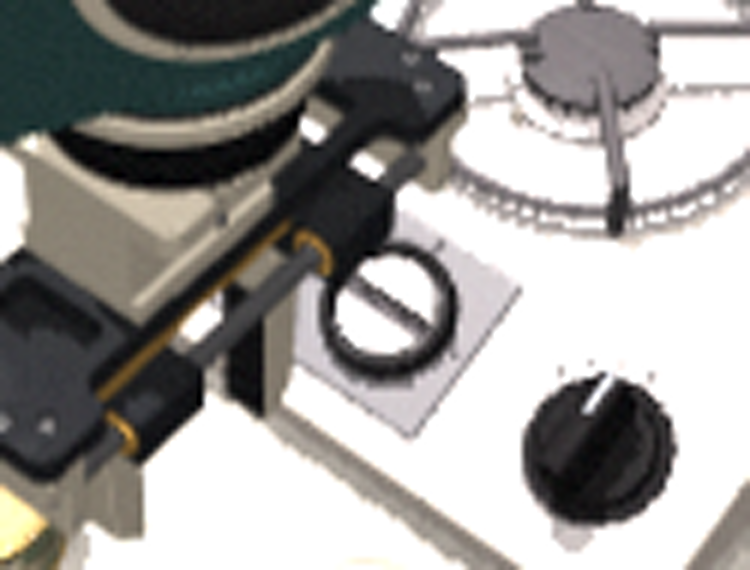

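View pics/f3.png

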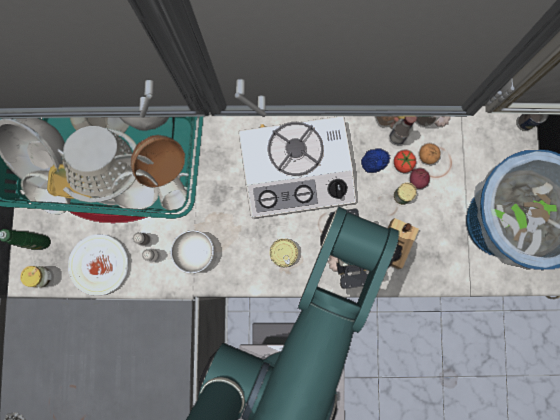

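```bash
python3 - <<'E'
from h import *
im=cv2.imread("pics/f3.png")
cv2.imwrite("pics/f4.png",cv2.resize(im[170:220,250:360],None,fx=7,fy=7,interpolation=cv2.INTER_CUBIC))
a=cv2.imread("pics/top0.png").astype(int)
for n,b in dict(bowl=(165,225,225,280),tin=(265,235,305,272)).items(): print(n,np.abs(a[b[1]:b[3],b[0]:b[2]]-im[b[1]:b[3],b[0]:b[2]]).mean())
E
```

```text
bowl 8.88858585858586
tin 8.893468468468468
```

View pics/f4.png

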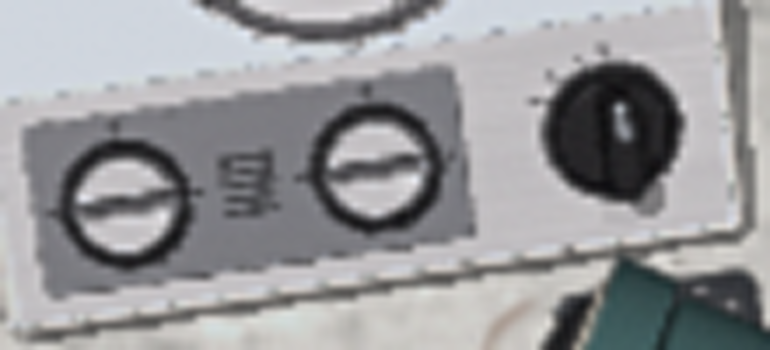

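```bash
python3 -c "
from plant import arm
print(arm.close_job())"
```

```text
the job is handed in; nothing more can be done
None
```

The job is done and handed in at about 28 s of the 72 s allowed; the hand-in gives no verdict.

- **Screws:** I turned both with the key, right one first, until the wrist torque rose to about 1 N m, well above the 0.12 N m they need, which means they were against their stops. In the final top picture both slots lie level on the tick marks. Two earlier readings from the scene camera, taken as each screw was finished, agree: the right slot measured about 1.6 rad, and the left slot is parallel to its ticks.
- **Right screw, second try:** the blade rode up out of the slot at about 1.14 rad. I backed the key off, seated it deeper and finished the turn.
- **Key:** it stands in its pocket with the collar on the block. I felt the contact before releasing it, and the final picture shows it in place.
- **Igniter:** I turned the knob anticlockwise until the torque rose to about 1 N m. The visible end of the bar was roughly where it should be at 1.05 rad, though it was black on black and hard to see. After I let go, the final pictures show it back at rest.
- **Bowl and tin:** both look to be in their original places in the top view. A before/after comparison of those picture areas gave the same small difference for each, which I took as picture noise and did not check further.
- **Forces:** the highest contact force I read at the end of any move was about 18 N. At the end the arm was clear and touching nothing.

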